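Put the washed wine-testing kit away

TASK

Put the washed wine-testing kit away: pull the top drawer open, lay each instrument on the bench in the drawer compartment labelled in its own colour, and shut the drawer fully again. Take the round-bottomed flasks out of the carton and set each one gently, upright and level, in a ring of its own size (250 ml in the cork rings, 500 ml in the black rubber ring), without ever letting a flask tip over. Leave the jar, the wine bottle and the spray can where they stand.

Things in the scene. Friction and masses are not known exactly. Their poses are not given: they have to be found in the camera images.
- flask_a_ball (a point): Brown glass flask with a round bottom and a straight upright neck, 250 ml: ball 85 mm across, 140 mm high overall, neck 34 mm across from 89 to 132 mm above the flask's lowest point, with a slightly wider 39 mm rim (last 8 mm). The point is the centre of the ball, 42.5 mm above the lowest point; z runs up the neck. It balances just below the ball's centre, so it stands but rocks easily; 130 g. Starts upright in a cell of the carton. May be absent.
- flask_b_ball (a point): A second brown glass flask with a round bottom and a straight upright neck, 250 ml: ball 85 mm across, 140 mm high overall, neck 34 mm across from 89 to 132 mm above the flask's lowest point, with a slightly wider 39 mm rim (last 8 mm). The point is the centre of the ball, 42.5 mm above the lowest point; z runs up the neck. It balances just below the ball's centre, so it stands but rocks easily; 130 g. Starts upright in a cell of the carton. May be absent.
- flask_big_ball (a point): Brown glass flask with a round bottom and a straight upright neck, 500 ml: ball 105 mm across, 163 mm high overall, neck 34 mm across from 109 to 155 mm above the flask's lowest point, with a slightly wider 39 mm rim (last 8 mm). The point is the centre of the ball, 52.5 mm above the lowest point; z runs up the neck. It balances just below the ball's centre, so it stands but rocks easily; 200 g. Starts upright in a cell of the carton. May be absent.
- ring_a_top (a point): Pale cork ring, a support for a 250 ml flask: 96 mm outside, 66 mm hole, 30 mm high, loose on the bench. The point is the centre of its top face. A 250 ml flask seated in it has its ball centre 27 mm above this point.
- ring_b_top (a point): A second cork ring exactly like ring_a; either takes either 250 ml flask.
- ring_big_top (a point): Black rubber ring, the support for the 500 ml flask: 120 mm outside, 84 mm hole, 30 mm high, loose on the bench. The point is the centre of its top face. The 500 ml flask seated in it has its ball centre 31.5 mm above this point.
- carton: Open cardboard bottle carton, 240 x 240 x 85 mm high, walls 5 mm, divided by a cross of 72 mm high walls into four 112 mm square cells; fixed. Origin under its centre, z up, x and y along its sides. Cell centres at 59 mm either way along x and y.
- cabinet_drawer0 (a joint): Top drawer of the wooden drawer unit (270 wide, 260 deep, 160 mm high, fixed, front facing the robot): 0 m is shut, 0.18 m fully open, grows as it is pulled out; about 1 to 2 N of friction.
- cabinet_drawer0_handle (a point): Middle of the top drawer's steel bar handle: bar 11 mm thick, 120 mm long, level, along the point's y; its centre line is 35 mm in front of the drawer front and 38 mm below the unit's top. The drawer slides out along the point's -x.
- label_blue (a point): Centre of the blue label (22 x 58 mm) on the top edge of the top drawer's front; it moves with the drawer. It marks the compartment straight behind it: place of the refractometer. x points to the drawer's back, y to the left seen from the robot, z up. The centre of the compartment's floor (blue card) lies 93 mm along x behind the label and 60 mm below it.
- label_yellow (a point): The same for the yellow label and the middle compartment: place of the pH pen. Each compartment is 165 mm long (along x) and 72 mm wide; above their floor the dividers between them are 22 mm high, the one at their back end 30 mm, the drawer's sides 48 mm, its front 60 mm. They are uncovered only when the drawer is pulled out nearly all the way.
- label_red (a point): The same for the red label: place of the thermometer.
- refractometer_mid (a point): Hand refractometer, 140 mm long, 30 mm wide and high: blue barrel 28 mm thick with a steel prism block at +x and a black eyepiece at -x; 160 g. Its origin is its centre; x runs along its length, z up. It lies flat on the bench in front of the robot. May be absent.
- ph_pen_mid (a point): Yellow pH pen, 140 x 30 x 24 mm high, grey cap at +x; 100 g. Its origin is its centre; x runs along its length, z up. It lies flat on the bench in front of the robot. May be absent.
- thermometer_mid (a point): Red folding thermometer, 140 x 28 x 22 mm high; 100 g. Its origin is its centre; x runs along its length, z up. It lies flat on the bench in front of the robot. May be absent.
- jar_mid (a point): Bystander: jar with a brass-coloured lid, 68 mm across and 95 mm high, standing in a cell of the carton. The point is its centre.
- wine_bottle_mid (a point): Bystander: green wine bottle, 74 mm across and 300 mm high, standing beyond the rings. The point is its centre.
- spray_can_mid (a point): Bystander: spray can with a green label, 58 mm across and 190 mm high, standing beyond the rings. The point is its centre.
There are look-alikes about, which are no part of the job. What is shaped like the part that bears ring_b_top but green is not meant.

How it is judged:
By the outcome, as a careful person would: the job done as asked, in the order asked, and still so for the second after the job is handed in, with the robot touching nothing.
Of flask_a, flask_b, flask_big only 2 to 3 are there at a start; the rules pass over those that are not, and their reading is None.
Of refractometer, ph_pen, thermometer only 2 to 3 are there at a start; the rules pass over those that are not, and their reading is None.
At some moment in a run one of refractometer, ph_pen, thermometer may be knocked a few centimetres aside while the robot is not near it.
It also fails if it takes over 200 s, if anything falls off the work surface, if the arm or the gripper's body presses on something with over 40 N, if the wrist force passes 120 N, or if a joint passes its speed limit or range.

ROBOT

A 6-joint arm with a two-finger parallel gripper is mounted at the origin on the work surface. World frame = base frame: x ahead of the robot, y to its left, z up, the work surface at z = 0. Lengths are in m, angles in degrees, forces in N, time in s.
With the tool pointing down it reaches from about 0.25 to 0.725 m from the base axis. Payload 9.7 kg.
Tool frame: the origin (TCP) lies midway between the tips of the shut fingers; the grasp point (between the pads) lies 19 mm behind it; z points along the fingers, y is the line along which they close (so a half turn about z gives the same grasp; the last joint's range is limited). The gripper opens to 85 mm and grips with 20 to 120 N. Pads are 22 mm wide; open, the fingers measure 114 mm over their backs; the gripper's body (76 mm by 85 mm) begins 54 mm behind the grasp point. The pads swing forward as they close: fully open they stand 13 mm farther back than shut.
Start: joints at [0, 4.979, 10.078, 95.1, 0, 90], TCP at [0.55, -0, 0.231] pointing down, gripper open.
Joint ranges: [-179.16, 179.16], [-48.56, 103.87], [-65.8, 70.77], [-126.05, 130.52], [-82.76, 87.17], [-180, 180]. Speed limits (degrees/s): [127.2, 127.2, 147.25, 180, 180, 180].

INTERFACE

Orientations are given as [roll, pitch, yaw] about the fixed x, y, z axes, in that order (R = Rz(yaw) Ry(pitch) Rx(roll)).
In Python, from workcell import bot gives the robot as it stands.
- The arm moves only by the shell command python3 -m crank 'ROWS' [FORCE]. ROWS is JSON, a list of rows, each an object with "gripper": the finger opening in mm, from 0 to 85.4; "travel": the shift along the tool's x, y, z in mm, a list of three; "twist": the turn, a rotation vector about the tool's x, y, z in rad, a list of three. In form: [{"gripper": gripper, "travel": [tx, ty, tz], "twist": [rx, ry, rz]}, ...]. A call has 1 to 12 rows; each row shifts and turns the commanded pose from where the row before left it, along the tool's axes as they then stand; what a row does not reach is not made up. A row lasts 1/8 s, in which the tool goes at most 62.5 mm and 10.7 degrees, less where a joint would pass 70% of its speed; a pose out of reach is approached as far as the arm can. A call is refused whole if a number of a shift passes 62.5 or a number of a turn 0.188, either way. A call with a gripper value outside its range is refused whole. The fingers move at their own pace and stop on an object; FORCE is the grip in N (left out, the last holds). Time passes only in rows, so rows that do not move let the fingers close. It gives the time, the measured TCP pose, the force, the opening and the grip force at its end, in the units of the state.
- bot.get_obs(): the state, without advancing time (a new reading comes with each control period).
- bot.camera(name): name is "scene" or "side" or "wrist"; returns the picture (420x560x3 uint8, red, green, blue); there is no depth.
- bot.calibration(name): a dict with "vfov" (degrees; the focal length in pixels is half the picture's height over the tangent of half this angle, whatever the lens; pixels are square), "cx", "cy" (the principal point, pixels), "camera_from_world" (4x4, takes a point from world to camera coordinates). Camera axes: x right, y down, z forward; pixel columns grow to the right and rows downward; lengths in m; the calibration is good to about 2 mm. A picture is of the moment at which its call begins: read the wrist's pose just before it. calibration takes no time and is no camera call; for the wrist camera it gives the pose at the moment of the call.
- bot.job_done(): hands the job in; it is judged then, once.
The state is a dict: "time": time; "q": joint angles; "qd": joint speeds; "joint_efforts": joint torques, N m; "ee_pos": TCP position; "tcp_rot": TCP orientation; "wrist_force": force on the tool from outside, world axes, zero at the start; "torque": the same for the moment, N m; "opening": finger opening in m; "grasp_force": force on a finger pad.
Only numpy, scipy, OpenCV 4.12 (cv2) and the standard library are available. Lean on these libraries where they do the work, as an engineer would, in place of code of your own. Each camera call takes 0.05 s, during which the arm holds its last target. There are 200 camera calls.

## Working session

There is one attempt and no reset: what is moved stays moved. The work goes in short steps, Python scripts to look and compute and a shell command to move; the robot and the scene stay as the last step left them, time stands still between calls to the robot, and variables do not carry over. Pictures are saved under pics/ and viewed, at most 14 in all, crops included, and the job is handed in when it is done.

```bash
mkdir -p pics; ls
python3 - <<'E'
from workcell import bot
import cv2,numpy as np
o=bot.get_obs();print(o)
for n in("scene","side","wrist"):
    c=bot.calibration(n);print(n,c)
    im=bot.camera(n);cv2.imwrite(f"pics/{n}0.png",im[:,:,::-1])
E
```

```text
pics
{'time': 0.0, 'q': array([ 8.64692798e-04,  5.01025897e+00,  1.00337507e+01,  9.51003918e+01,
       -1.19979676e-03,  8.99998780e+01]), 'qd': array([ 0.01050619, -0.00718783,  0.00584625, -0.06581513, -0.03523929,
       -0.11205219]), 'joint_efforts': array([ 7.68234549e-04, -5.20392072e+01,  4.64802504e+01,  1.63646933e-02,
        2.23589603e-05, -6.77332673e-05]), 'ee_pos': array([5.49759032e-01, 2.32880329e-06, 2.30584851e-01]), 'tcp_rot': array([-1.79923100e+02,  1.19963189e-03,  9.00009883e+01]), 'wrist_force': array([-0.23740783, -0.71589837,  0.52514926]), 'torque': array([ 0.07846717, -0.04516819, -0.02462508]), 'grasp_force': 0.0, 'opening': 0.08508684776612764}
scene {'vfov': 57.67677883087734, 'cx': 278.4705388922931, 'cy': 210.82256410240007, 'camera_from_world': array([[-4.10465967e-01,  9.11875536e-01,  8.34349017e-04,
         2.51144208e-01],
       [ 7.88856196e-01,  3.55549478e-01, -5.01288810e-01,
        -4.21352378e-01],
       [-4.57409655e-01, -2.05103815e-01, -8.65279627e-01,
         1.48733056e+00],
       [ 0.00000000e+00,  0.00000000e+00,  0.00000000e+00,
         1.00000000e+00]])}
side {'vfov': 55.31437341186524, 'cx': 280.0418175005069, 'cy': 215.17450683616445, 'camera_from_world': array([[-0.8867835 , -0.46203018, -0.01196359,  0.55938984],
       [-0.24005636,  0.48255562, -0.84232596,  0.25042905],
       [ 0.39495311, -0.74408883, -0.53883564,  0.84019141],
       [ 0.        ,  0.        ,  0.        ,  1.        ]])}
wrist {'vfov': 62.0533934793379, 'cx': 282.50532792289965, 'cy': 215.12026933890218, 'camera_from_world': array([[ 9.99999925e-01,  2.73801896e-04,  2.72587668e-04,
        -5.50422131e-01],
       [ 1.76796264e-04, -9.51620801e-01,  3.07274828e-01,
        -3.96023714e-02],
       [ 3.43532525e-04, -3.07274757e-01, -9.51620778e-01,
         3.79383086e-01],
       [ 0.00000000e+00,  0.00000000e+00,  0.00000000e+00,
         1.00000000e+00]])}
```

View pics/scene0.png

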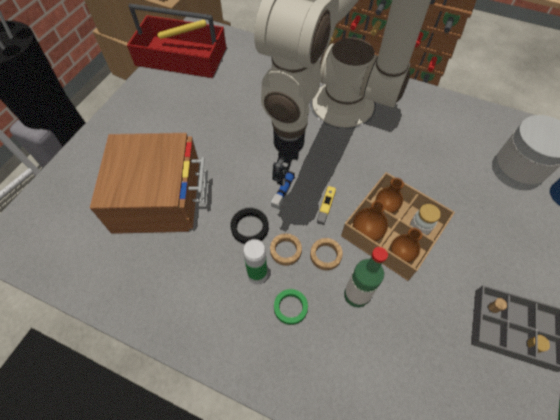

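View pics/side0.png

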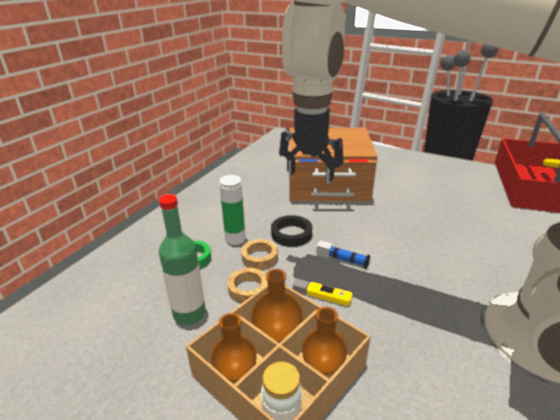

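```bash
cat > h.py <<'E'
from workcell import bot
import cv2,numpy as np
def cal(n): return bot.calibration(n)
def f(c): return 210/np.tan(np.radians(c["vfov"]/2))
def proj(c,p):
    p=np.atleast_2d(p); T=c["camera_from_world"]; q=p@T[:3,:3].T+T[:3,3]
    return np.c_[q[:,0]/q[:,2]*f(c)+c["cx"],q[:,1]/q[:,2]*f(c)+c["cy"]]
def ray(c,u,v):
    T=c["camera_from_world"];R=T[:3,:3]; o=-R.T@T[:3,3]
    d=R.T@np.array([(u-c["cx"])/f(c),(v-c["cy"])/f(c),1]); return o,d
def onz(c,u,v,z):
    o,d=ray(c,u,v); return o+d*(z-o[2])/d[2]
def tri(*cuv):
    A=0;b=0
    for c,u,v in cuv:
        o,d=ray(c,u,v);d=d/np.linalg.norm(d);P=np.eye(3)-np.outer(d,d);A=A+P;b=b+P@o
    return np.linalg.solve(A,b)
def crop(src,dst,x0,y0,w,h,s):
    im=cv2.imread(src)[y0:y0+h,x0:x0+w]
    im=cv2.resize(im,None,fx=s,fy=s,interpolation=cv2.INTER_CUBIC)
    g=20
    for x in range((x0//g+1)*g,x0+w,g): cv2.putText(im,str(x),(int((x-x0)*s),8),0,.3,(0,255,255),1);cv2.line(im,(int((x-x0)*s),10),(int((x-x0)*s),16),(0,255,255),1)
    for y in range((y0//g+1)*g,y0+h,g): cv2.putText(im,str(y),(0,int((y-y0)*s)),0,.3,(0,255,255),1);cv2.line(im,(20,int((y-y0)*s)),(26,int((y-y0)*s)),(0,255,255),1)
    cv2.imwrite(dst,im)
E
python3 - <<'E'
from h import *
crop("pics/scene0.png","pics/sc1.png",95,125,365,210,2.19)
crop("pics/side0.png","pics/si1.png",140,120,240,300,2)
E
```

```text
(no output)
```

View pics/sc1.png

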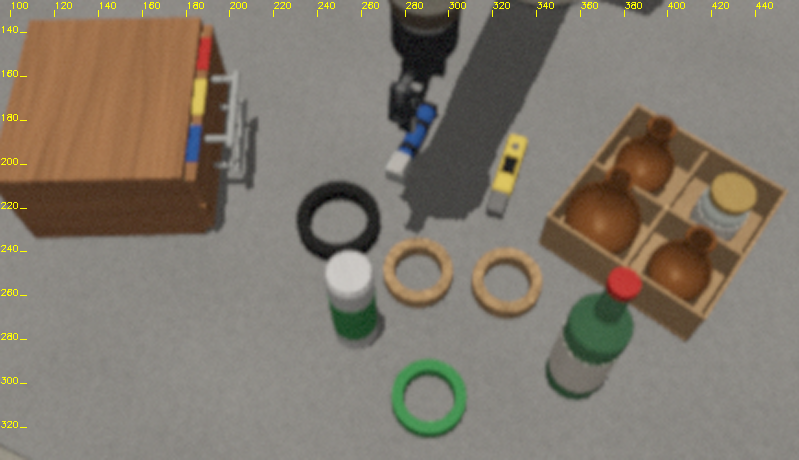

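View pics/si1.png

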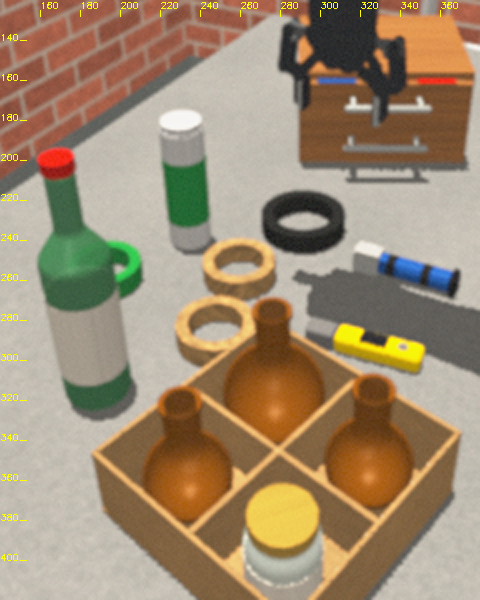

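```bash
cat >> h.py <<'E'
def cyl(r,z0,z1,x=0,y=0):
    t=np.linspace(0,2*np.pi,40);return np.vstack([np.c_[x+r*np.cos(t),y+r*np.sin(t),0*t+z] for z in(z0,z1)])
def box(l,w,h,yaw,x=0,y=0,z0=0):
    P=np.array([[a*l/2,b*w/2,z0+c*h] for a in(-1,1) for b in(-1,1) for c in(0,1)]);s,k=np.sin(yaw),np.cos(yaw)
    return np.c_[x+P[:,0]*k-P[:,1]*s,y+P[:,0]*s+P[:,1]*k,P[:,2]]
def hull(p): return cv2.convexHull(np.float32(p).reshape(-1,1,2))
def cen(h):
    m=cv2.moments(h);return np.array([m["m10"],m["m01"]])/m["m00"]
def blob(im,lo,hi,roi,k=0):
    x,y,w,h=roi;m=cv2.inRange(cv2.cvtColor(im[y:y+h,x:x+w],cv2.COLOR_RGB2HSV),np.array(lo),np.array(hi))
    if k:m=cv2.morphologyEx(m,cv2.MORPH_OPEN,np.ones((k,k),np.uint8))
    cs=cv2.findContours(m,cv2.RETR_EXTERNAL,cv2.CHAIN_APPROX_NONE)[0]
    c=max(cs,key=cv2.contourArea); return cv2.convexHull(c)+np.array([x,y])
def fit(c,h,pts,x0):
    from scipy.optimize import least_squares
    t=cen(h)
    return least_squares(lambda p:cen(hull(proj(c,pts+np.array([p[0],p[1],0]))))-t,x0,diff_step=1e-3).x
E
python3 - <<'E'
from h import *
S,D=cal("scene"),cal("side")
s=cv2.imread("pics/scene0.png")[:,:,::-1].copy();d=cv2.imread("pics/side0.png")[:,:,::-1].copy()
def two(n,lo,hi,rs,rd,pts,x0=(.5,0)):
    for c,im,r in((S,s,rs),(D,d,rd)):
        h=blob(im,lo,hi,r);p=fit(c,h,pts,x0)
        print(n,np.round(p,4),"area",cv2.contourArea(h),cv2.contourArea(hull(proj(c,pts+np.array([*p,0])))))
cork=((8,70,90),(25,200,255))
two("ra",*cork,(268,230,37,40),(240,236,40,34),cyl(.048,0,.03))
two("rb",*cork,(308,235,38,38),(225,265,45,37),cyl(.048,0,.03))
two("big",(0,0,0),(180,255,60),(225,202,50,42),(268,212,48,36),cyl(.06,0,.03))
# labels
for n,a,b in(("red",(188.2,149.3),(358.5,160.5)),("blue",(183,190.5),(307.5,160.2))): print(n,tri((S,*a),(D,*b)))
for n,a,b in(("hl",(203,158.5),(314,173)),("A",(396.5,180.5),(326.5,313)),("BIG",(378.5,205),(276,272.5)),("C",(413,234),(230,318.5)),
 ("cartL",(343.9,224),(276,280)),):print(n,tri((S,*a),(D,*b)))
for u,v in((385.9,173.4),(453.4,212.2),(343.9,224)):print("cart",onz(S,u,v,.085))
for u,v in((187.5,346.5),(370,336.5)):print("cartside",onz(D,u,v,.085))
for n,lo,hi,r,z in(("pen",(22,120,120),(35,255,255),(310,180,35,50),.012),("ref",(100,100,50),(125,255,255),(270,165,35,40),.015)):
    h=blob(s,lo,hi,r);print(n,onz(S,*cen(h),z),cv2.minAreaRect(h))
for n,lo,hi,r,z in(("pen",(22,120,120),(35,255,255),(290,275,70,40),.012),("ref",(100,100,50),(125,255,255),(310,235,70,40),.015)):
    h=blob(d,lo,hi,r);print(n,onz(D,*cen(h),z),cv2.minAreaRect(h))
# instruments ends
for n,z,a,b in(("ref scene",.015,(282,201-1),(291,175)),("pen",.012,(321,221),(333,187))):
    print(n,onz(S,*a,z),onz(S,*b,z))
for n,z,a,b in(("ref side",.015,(318,247),(368,260)),("pen side",.012,(294,285),(351,298))):
    print(n,onz(D,*a,z),onz(D,*b,z))
E
```

```text
ra [0.6679 0.0483] area 759.0 844.3666691905819
ra [0.6647 0.0532] area 1046.5 975.7504745534388
rb [0.6322 0.1656] area 780.5 863.1328725048807
rb [0.6297 0.1587] area 1358.5 1229.4322502929717
big [ 0.641  -0.0881] area 986.5 1180.953850470134
big [ 0.6385 -0.0846] area 925.5 1148.4575828774832
red [ 0.53703035 -0.34182718  0.14623175]
blue [ 0.67682712 -0.27463777  0.14766576]
hl [ 0.60369388 -0.22987887  0.17159813]
A [0.38790624 0.2821236  0.14521227]
BIG [0.50528745 0.2552713  0.17002685]
C [0.53636013 0.36930345 0.14066516]
cartL [0.54681038 0.1829051  0.07590949]
cart [0.32609966 0.24633728 0.085     ]
cart [0.38112573 0.47092235 0.085     ]
cart [0.55391654 0.18502224 0.085     ]
cartside [0.59991675 0.41735958 0.085     ]
cartside [0.31487064 0.24712412 0.085     ]
pen [0.44951317 0.10308513 0.012     ] ((327.6500244140625, 199.5500030517578), (8.538147926330566, 25.930675506591797), 18.43494987487793)
ref [ 0.46885014 -0.04570542  0.015     ] ((283.5, 188.0), (7.155416965484619, 14.758047103881836), 26.56505012512207)
pen [0.44811687 0.1028714  0.012     ] ((328.787841796875, 293.2690734863281), (46.205162048339844, 15.257675170898438), 15.422160148620605)
ref [ 0.46718628 -0.04644064  0.015     ] ((343.3962097167969, 254.6132049560547), (15.109660148620605, 10.02731990814209), 15.945395469665527)
ref scene [ 0.51316378 -0.0317896   0.015     ] [ 0.40936234 -0.04446107  0.015     ]
pen [0.53215757 0.11215252 0.012     ] [0.39469035 0.10222194 0.012     ]
ref side [ 0.53954902 -0.04663623  0.015     ] [ 0.40315619 -0.05323551  0.015     ]
pen side [0.53357645 0.11395666 0.012     ] [0.39771378 0.09419979 0.012     ]
```

View pics/wrist0.png

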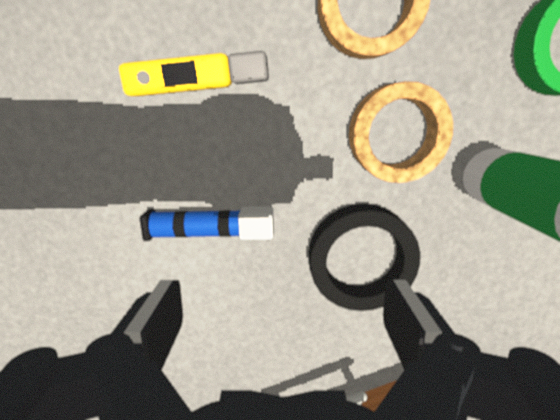

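Run:
```python
from h import *
S,D,W=cal("scene"),cal("side"),cal("wrist")
w=cv2.imread("pics/wrist0.png")[:,:,::-1].copy()
print("wristcam",ray(W,W["cx"],W["cy"]))
print(fit(W,blob(w,(8,70,90),(25,200,255),(340,75,120,115)),cyl(.048,0,.03),(.6,0)))
print(fit(W,blob(w,(0,0,0),(180,255,60),(300,195,130,82)),cyl(.06,0,.03),(.6,0)), "big (clipped?)")
h=blob(w,(22,120,120),(35,255,255),(110,40,130,65));print(cv2.minAreaRect(h),onz(W,*cen(h),.02))
for n,z,a,b in(("ref",.02,(143,226),(273,223)),("pen",.02,(121,79),(268,66))):
    a,b=onz(W,*a,z),onz(W,*b,z);print(n,a,b,(a+b)/2,np.linalg.norm(b-a),np.degrees(np.arctan2(*(b-a)[[1,0]])))
for c,a,b in((S,(202.3,157),(204.6,187.5)),(D,(356,173.5),(312.5,173.5))):
    a,b=onz(c,*a,.122),onz(c,*b,.122);print("handle",a,b,(a+b)/2,np.linalg.norm(b-a),np.degrees(np.arctan2(*(b-a)[[1,0]])))
```

```text
wristcam (array([0.55030609, 0.0790391 , 0.37344031]), array([ 5.10444872e-04, -3.07274801e-01, -9.51620689e-01]))
[0.66643578 0.0502434 ]
[ 0.63806234 -0.0711282 ] big (clipped?)
((174.45655822753906, 74.5780029296875), (34.479557037353516, 109.59730529785156), 84.12260437011719) [0.44925205 0.10408744 0.02      ]
ref [ 0.40061157 -0.04738852  0.02      ] [ 0.54031212 -0.04396005  0.02      ] [ 0.47046184 -0.04567428  0.02      ] 0.13974261738306956 1.4058464717454335
pen [0.39788801 0.10002208 0.02      ] [0.53689508 0.11140691 0.02      ] [0.46739155 0.1057145  0.02      ] 0.13947249947964002 4.682135730225153
handle [ 0.53175276 -0.29896304  0.122     ] [ 0.62902923 -0.23500267  0.122     ] [ 0.580391   -0.26698286  0.122     ] 0.11642010509104626 33.32536960640475
handle [ 0.5288369  -0.30352471  0.122     ] [ 0.64644612 -0.24576622  0.122     ] [ 0.58764151 -0.27464547  0.122     ] 0.13102660801592075 26.155891471872632
```

```bash
python3 -m crank '[{"gripper":85,"travel":[-45,0,-10],"twist":[0,0,0]},{"gripper":85,"travel":[-45,0,-10],"twist":[0,0,0]},{"gripper":85,"travel":[-45,0,-10],"twist":[0,0,0]},{"gripper":85,"travel":[-45,0,-10],"twist":[0,0,0]},{"gripper":30,"travel":[0,0,0],"twist":[0,0,0.18]},{"gripper":30,"travel":[0,0,0],"twist":[0,0,0.18]},{"gripper":30,"travel":[0,0,0],"twist":[0,0,0.18]},{"gripper":30,"travel":[0,0,0],"twist":[0,0,0.18]},{"gripper":30,"travel":[0,0,0],"twist":[0,0,0.18]},{"gripper":30,"travel":[0,0,0],"twist":[0,0,0.18]},{"gripper":30,"travel":[0,0,0],"twist":[0,0,0]},{"gripper":30,"travel":[0,0,0],"twist":[0,0,0]}]'
python3 - <<'E'
from h import *
import pickle
pickle.dump(cal("wrist"),open("w1.pkl","wb"));cv2.imwrite("pics/w1.png",bot.camera("wrist")[:,:,::-1]);o=bot.get_obs();print(o["q"],o["ee_pos"],o["tcp_rot"],o["opening"])
E
```

```text
time: 1.65
ee_pos: [0.55, -0.18, 0.2711]
tcp_rot: [-180.0, 0.0, 28.3]
wrist_force: [-0.2, 0.8, -0.1]
opening: 0.0298
grasp_force: 0.0
[-1.81224375e+01  1.02108574e+01  2.03694204e+01  1.00168952e+02
 -4.92055591e-04  1.33567994e+02] [ 0.54998629 -0.18000422  0.27118282] [-1.79992812e+02  7.51693544e-03  2.83095692e+01] 0.030143455628703554
```

View pics/w1.png

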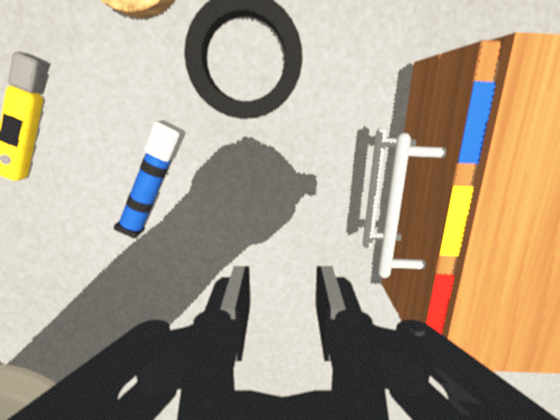

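Run:
```python
from h import *
import pickle
W=pickle.load(open("w1.pkl","rb"));S=cal("scene")
w=cv2.imread("pics/w1.png")[:,:,::-1].copy()
a,b=onz(W,386,275,.122),onz(W,404,137,.122);print("handle",a,b,(a+b)/2,np.linalg.norm(b-a),np.degrees(np.arctan2(*(b-a)[[1,0]])))
bl=cen(blob(w,(105,120,50),(125,255,255),(440,70,70,110)));ye=cen(blob(w,(22,120,120),(35,255,255),(430,175,60,90)))
s=cv2.imread("pics/scene0.png")[:,:,::-1].copy()
sb=cen(blob(s,(105,100,50),(125,255,255),(170,175,30,30)));sy=cen(blob(s,(22,100,100),(35,255,255),(170,155,30,30)))
print(bl,ye,sb,sy)
B,Y=tri((W,*bl),(S,*sb)),tri((W,*ye),(S,*sy));print("tri",B,Y,np.linalg.norm(B-Y))
for z in(.145,.15,.155):
    B,Y=onz(W,*bl,z),onz(W,*ye,z);print(z,B,Y,np.linalg.norm(B-Y),np.degrees(np.arctan2(*(B-Y)[[1,0]])))
print(fit(W,blob(w,(0,0,0),(180,255,60),(170,0,140,125)),cyl(.06,0,.03),(.6,0)))
```

```text
handle [ 0.53136761 -0.29947142  0.122     ] [ 0.64355051 -0.24270921  0.122     ] [ 0.58745906 -0.27109031  0.122     ] 0.12572569536170425 26.8384588226896
[476.30203169 121.64401672] [455.92202526 220.07009616] [182.99033816 190.06038647] [185.49215686 168.59019608]
tri [ 0.67594074 -0.27467514  0.14812229] [ 0.60695565 -0.30793102  0.14844221] 0.07658328590131656
0.145 [ 0.67654903 -0.27583065  0.145     ] [ 0.60683681 -0.30957523  0.145     ] 0.07744992368166359 25.829551425648575
0.15 [ 0.67548831 -0.27334584  0.15      ] [ 0.60707281 -0.30646273  0.15      ] 0.07600927270329896 25.829551425648564
0.155 [ 0.67442758 -0.27086103  0.155     ] [ 0.6073088  -0.30335023  0.155     ] 0.0745686217249342 25.829551425648553
[ 0.64321863 -0.07983938]
```

```bash
python3 -m crank '[{"gripper":24,"travel":[0,0,0],"twist":[0,0,0.04]},{"gripper":24,"travel":[-3,49,0],"twist":[0,0,0]},{"gripper":24,"travel":[-3,49,0],"twist":[0,0,0]},{"gripper":24,"travel":[0,0,40],"twist":[0,0,0]},{"gripper":24,"travel":[0,0,40],"twist":[0,0,0]},{"gripper":24,"travel":[0,0,0],"twist":[0,0,0]},{"gripper":24,"travel":[0,0,0],"twist":[0,0,0]}]' 40
python3 - <<'E'
from h import *
import pickle
pickle.dump(cal("wrist"),open("w2.pkl","wb"));cv2.imwrite("pics/w2.png",bot.camera("wrist")[:,:,::-1])
E
```

```text
time: 2.58
ee_pos: [0.5876, -0.2709, 0.1933]
tcp_rot: [179.9, -0.1, 25.9]
wrist_force: [0.5, -0.1, -0.3]
opening: 0.0236
grasp_force: 0.0
```

View pics/w2.png

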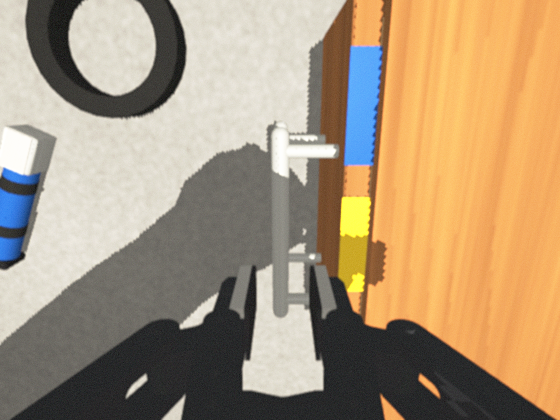

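The bar sits between the fingers (bar at column 280, finger gap 252–314), parallel to the drawer front; descend and grip.

```bash
python3 -m crank '[{"gripper":24,"travel":[0,0,30],"twist":[0,0,0]},{"gripper":24,"travel":[0,0,30],"twist":[0,0,0]},{"gripper":24,"travel":[0,0,25],"twist":[0,0,0]},{"gripper":24,"travel":[0,0,0],"twist":[0,0,0]},{"gripper":0,"travel":[0,0,0],"twist":[0,0,0]},{"gripper":0,"travel":[0,0,0],"twist":[0,0,0]},{"gripper":0,"travel":[0,0,0],"twist":[0,0,0]}]' 40
```

```text
time: 3.5
ee_pos: [0.5873, -0.2694, 0.1084]
tcp_rot: [-179.9, -0.1, 25.9]
wrist_force: [-5.5, 8.8, 4.4]
opening: 0.0097
grasp_force: 39.4
```

```bash
python3 -m crank '[{"gripper":0,"travel":[0,-8,0],"twist":[0,0,0]},{"gripper":0,"travel":[0,-16,0],"twist":[0,0,0]},{"gripper":0,"travel":[0,-16,0],"twist":[0,0,0]},{"gripper":0,"travel":[0,-16,0],"twist":[0,0,0]},{"gripper":0,"travel":[0,-16,0],"twist":[0,0,0]},{"gripper":0,"travel":[0,-16,0],"twist":[0,0,0]},{"gripper":0,"travel":[0,-16,0],"twist":[0,0,0]},{"gripper":0,"travel":[0,-16,0],"twist":[0,0,0]},{"gripper":0,"travel":[0,-16,0],"twist":[0,0,0]},{"gripper":0,"travel":[0,-16,0],"twist":[0,0,0]},{"gripper":0,"travel":[0,-16,0],"twist":[0,0,0]},{"gripper":0,"travel":[0,-10,0],"twist":[0,0,0]}]'
python3 -m crank '[{"gripper":0,"travel":[0,0,0],"twist":[0,0,0]},{"gripper":0,"travel":[0,0,0],"twist":[0,0,0]}]'
```

```text
time: 5.0
ee_pos: [0.5101, -0.1104, 0.1083]
tcp_rot: [179.8, -0.1, 25.8]
wrist_force: [-1.0, -1.9, 6.3]
opening: 0.0092
grasp_force: 39.8
time: 5.25
ee_pos: [0.5102, -0.1105, 0.1083]
tcp_rot: [179.9, -0.1, 25.9]
wrist_force: [-1.9, 0.6, 8.4]
opening: 0.0094
grasp_force: 39.9
```

```bash
python3 -m crank '[{"gripper":24,"travel":[0,0,0],"twist":[0,0,0]},{"gripper":24,"travel":[0,0,0],"twist":[0,0,0]},{"gripper":24,"travel":[0,0,-15],"twist":[0,0,0]},{"gripper":24,"travel":[0,0,-40],"twist":[0,0,0]},{"gripper":24,"travel":[0,0,-40],"twist":[0,0,0]},{"gripper":24,"travel":[0,0,-35],"twist":[0,0,0]},{"gripper":50,"travel":[-8,-40,0],"twist":[0,0,0]},{"gripper":50,"travel":[-7,-39,0],"twist":[0,0,0]},{"gripper":50,"travel":[0,0,0],"twist":[0,0,0.14]},{"gripper":50,"travel":[0,0,0],"twist":[0,0,0.14]},{"gripper":50,"travel":[0,0,0],"twist":[0,0,0.148]},{"gripper":50,"travel":[0,0,0],"twist":[0,0,0]}]'
python3 - <<'E'
from h import *
import pickle
pickle.dump(cal("wrist"),open("w3.pkl","wb"));cv2.imwrite("pics/w3.png",bot.camera("wrist")[:,:,::-1]);cv2.imwrite("pics/s3.png",bot.camera("scene")[:,:,::-1])
a=cv2.imread("pics/w3.png");b=cv2.imread("pics/s3.png")[120:330,90:370];b=cv2.resize(b,(560,420));
cv2.imwrite("pics/m3.png",cv2.resize(np.vstack([a,b]),None,fx=.7,fy=.7))
print(bot.get_obs()["q"])
E
```

```text
time: 6.75
ee_pos: [0.4619, -0.046, 0.2372]
tcp_rot: [180.0, -0.1, 1.4]
wrist_force: [-0.2, 0.2, 0.4]
opening: 0.0502
grasp_force: 0.0
[-5.69493821e+00 -6.62361175e+00 -7.70025240e-01  9.58285974e+01
  4.34528924e-05  1.72811228e+02]
```

View pics/m3.png

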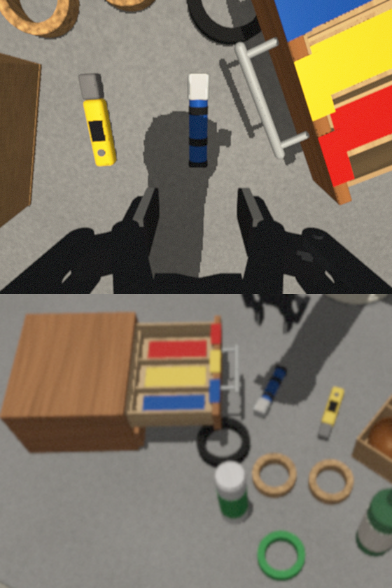

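Run:
```python
from h import *
import pickle
W=pickle.load(open("w3.pkl","rb"));S=cal("scene")
a,b=onz(W,283,237,.02),onz(W,284,106,.02);print("ref",a,b,(a+b)/2,np.linalg.norm(b-a))
h=blob(cv2.imread("pics/w3.png")[:,:,::-1].copy(),(22,120,120),(35,255,255),(100,130,75,110));print("pen",onz(W,*cen(h),.02))
s=cv2.imread("pics/s3.png")[:,:,::-1].copy()
for n,lo,hi,r in(("blue",(100,100,50),(125,255,255),(185,190,55,30)),("yel",(22,100,80),(35,255,255),(185,170,52,30)),("red",(170,100,50),(180,255,255),(185,155,55,25))):
    try:
        h=blob(s,lo,hi,r);print(n,onz(S,*cen(h),.088),cv2.boundingRect(h))
        k=cv2.boxPoints(cv2.minAreaRect(h)); print([np.round(onz(S,*p,.088)[:2],3) for p in k])
    except Exception as e:print(n,e)
for p in((.570,-.2325),(.639,-.199)):print(proj(S,[*p,.088]))
```

```text
ref [ 0.4002541  -0.04788758  0.02      ] [ 0.53834743 -0.0454899   0.02      ] [ 0.46930076 -0.04668874  0.02      ] 0.13811414300848895
pen [0.45204979 0.10181491 0.02      ]
blue [ 0.63153064 -0.20863487  0.088     ] (193, 193, 43, 10)
[array([ 0.644, -0.274]), array([ 0.588, -0.158]), array([ 0.616, -0.142]), array([ 0.672, -0.257])]
yel [ 0.56879405 -0.23959763  0.088     ] (193, 171, 44, 16)
[array([ 0.575, -0.316]), array([ 0.514, -0.193]), array([ 0.563, -0.166]), array([ 0.622, -0.287])]
red max() iterable argument is empty
[[216.47675451 179.47441683]]
[[215.15425576 200.25270414]]
```

```bash
python3 -m crank '[{"gripper":50,"travel":[0,0.7,50],"twist":[0,0,0]},{"gripper":50,"travel":[0,0,50],"twist":[0,0,0]},{"gripper":50,"travel":[0,0,50],"twist":[0,0,0]},{"gripper":50,"travel":[0,0,40],"twist":[0,0,0]},{"gripper":50,"travel":[0,0,25],"twist":[0,0,0]},{"gripper":50,"travel":[0,0,14],"twist":[0,0,0]},{"gripper":50,"travel":[0,0,0],"twist":[0,0,0]},{"gripper":0,"travel":[0,0,0],"twist":[0,0,0]},{"gripper":0,"travel":[0,0,0],"twist":[0,0,0]},{"gripper":0,"travel":[0,0,0],"twist":[0,0,0]},{"gripper":0,"travel":[0,0,0],"twist":[0,0,0]},{"gripper":0,"travel":[0,0,-20],"twist":[0,0,0]}]' 40
```

```text
time: 8.35
ee_pos: [0.4612, -0.0467, 0.027]
tcp_rot: [-180.0, 0.1, 1.3]
wrist_force: [0.1, -0.1, -0.6]
opening: 0.0264
grasp_force: 39.7
```

```bash
python3 -m crank '[{"gripper":0,"travel":[0,0,-60],"twist":[0,0,0]},{"gripper":0,"travel":[0,0,-60],"twist":[0,0,0]},{"gripper":0,"travel":[0,0,-60],"twist":[0,0,0]},{"gripper":0,"travel":[0,0,0],"twist":[0,0,-0.182]},{"gripper":0,"travel":[0,0,0],"twist":[0,0,-0.182]},{"gripper":0,"travel":[0,0,0],"twist":[0,0,-0.182]},{"gripper":0,"travel":[0,0,0],"twist":[0,0,-0.182]},{"gripper":0,"travel":[0,0,0],"twist":[0,0,-0.182]},{"gripper":0,"travel":[0,0,0],"twist":[0,0,-0.182]},{"gripper":0,"travel":[0,0,0],"twist":[0,0,-0.182]},{"gripper":0,"travel":[0,0,0],"twist":[0,0,-0.182]},{"gripper":0,"travel":[0,0,0],"twist":[0,0,-0.182]}]'
python3 -m crank '[{"gripper":0,"travel":[0,0,0],"twist":[0,0,-0.181]},{"gripper":0,"travel":[0,0,0],"twist":[0,0,-0.181]},{"gripper":0,"travel":[0,0,0],"twist":[0,0,0]},{"gripper":0,"travel":[0,0,0],"twist":[0,0,0]}]'
```

```text
time: 9.85
ee_pos: [0.4619, -0.0468, 0.2077]
tcp_rot: [180.0, 0.0, 95.5]
wrist_force: [0.0, 0.1, -1.8]
opening: 0.0263
grasp_force: 39.8
time: 10.35
ee_pos: [0.4619, -0.0468, 0.2075]
tcp_rot: [180.0, 0.0, 115.7]
wrist_force: [-0.5, 1.0, -2.2]
opening: 0.0263
grasp_force: 39.8
```

```bash
python3 -m crank '[{"gripper":0,"travel":[-45,19,0],"twist":[0,0,0]},{"gripper":0,"travel":[-45,19,0],"twist":[0,0,0]},{"gripper":0,"travel":[-45,19,0],"twist":[0,0,0]},{"gripper":0,"travel":[-45,19,0],"twist":[0,0,0]},{"gripper":0,"travel":[-44,18,0],"twist":[0,0,0]},{"gripper":0,"travel":[0,0,50],"twist":[0,0,0]},{"gripper":0,"travel":[0,0,0],"twist":[0,0,0]},{"gripper":0,"travel":[0,0,0],"twist":[0,0,0]}]'
python3 - <<'E'
from h import *
import pickle
pickle.dump(cal("wrist"),open("w4.pkl","wb"));cv2.imwrite("pics/w4.png",bot.camera("wrist")[:,:,::-1])
E
```

```text
time: 11.35
ee_pos: [0.6441, -0.2069, 0.1591]
tcp_rot: [180.0, 0.0, 115.8]
wrist_force: [-0.5, -0.1, 0.1]
opening: 0.0264
grasp_force: 39.8
```

View pics/w4.png

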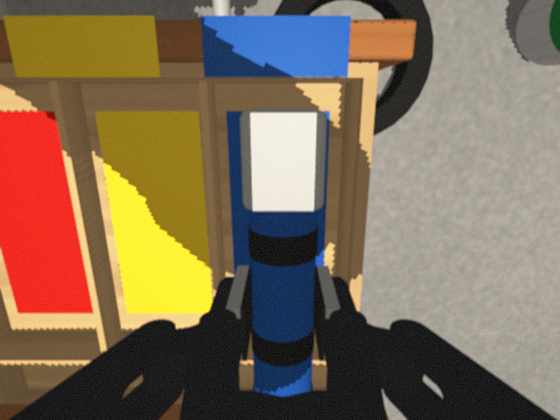

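Run:
```python
from h import *
import pickle
W=pickle.load(open("w4.pkl","rb"))
P=[onz(W,u,v,.088) for u,v in((97,110),(201,110),(125,313),(211,312))]
Q=[onz(W,u,v,.148) for u,v in((10,17),(154,17),(8,76),(159,76))]
R=[onz(W,u,v,.148) for u,v in((203,15),(350,17),(205,77),(350,76))]
for q in(P,Q,R):
    print(np.mean(q,0),np.linalg.norm(q[0]-q[1]),np.linalg.norm(q[0]-q[2]))
```

```text
[ 0.57057042 -0.23594679  0.088     ] 0.06089163983318448 0.13751071769236375
[ 0.52925799 -0.15164957  0.148     ] 0.05618924737393978 0.022261643999276996
[ 0.59913789 -0.11767106  0.148     ] 0.057412002930995604 0.022550241746709807
```

```bash
python3 -m crank '[{"gripper":0,"travel":[-2,-2,25],"twist":[0,0,0]},{"gripper":0,"travel":[0,0,20],"twist":[0,0,0]},{"gripper":0,"travel":[0,0,10],"twist":[0,0,0]},{"gripper":0,"travel":[0,0,6],"twist":[0,0,0]},{"gripper":0,"travel":[0,0,0],"twist":[0,0,0]},{"gripper":0,"travel":[0,0,0],"twist":[0,0,0]}]'
python3 -m crank '[{"gripper":36,"travel":[0,0,0],"twist":[0,0,0]},{"gripper":36,"travel":[0,0,0],"twist":[0,0,0]},{"gripper":36,"travel":[0,0,0],"twist":[0,0,0]},{"gripper":36,"travel":[0,0,-15],"twist":[0,0,0]},{"gripper":36,"travel":[0,0,-50],"twist":[0,0,0]},{"gripper":36,"travel":[0,0,-50],"twist":[0,0,0]},{"gripper":50,"travel":[0,0,0],"twist":[0,0,0]}]'
python3 - <<'E'
from h import *
import pickle
pickle.dump(cal("wrist"),open("w5.pkl","wb"));cv2.imwrite("pics/w5.png",bot.camera("wrist")[:,:,::-1]);cv2.imwrite("pics/s5.png",bot.camera("scene")[:,:,::-1])
a=cv2.imread("pics/w5.png");b=cv2.imread("pics/s5.png")[120:330,90:370];b=cv2.resize(b,(560,420));
cv2.imwrite("pics/m5.png",cv2.resize(np.vstack([a,b]),None,fx=.7,fy=.7))
E
```

```text
time: 12.15
ee_pos: [0.644, -0.2102, 0.0988]
tcp_rot: [179.9, 0.1, 115.9]
wrist_force: [-0.6, -1.2, 7.5]
opening: 0.0265
grasp_force: 40.6
time: 13.02
ee_pos: [0.6446, -0.2103, 0.2175]
tcp_rot: [179.7, 0.3, 115.9]
wrist_force: [0.4, -0.2, 0.2]
opening: 0.0499
grasp_force: 0.0
```

View pics/m5.png

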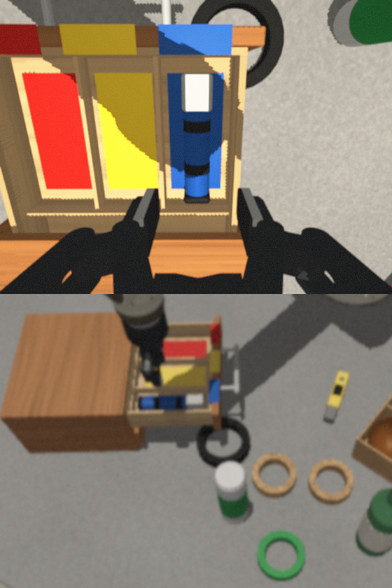

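Run:
```python
from h import *
S=cal("scene")
for k in(3,5):
    s=cv2.imread(f"pics/s{k}.png")[:,:,::-1].copy()
    h=blob(s,(22,120,120),(35,255,255),(300,160,60,70));r=cv2.minAreaRect(h);print(onz(S,*cen(h),.015),r)
    k=cv2.boxPoints(r);k=sorted(k,key=lambda p:p[1]);a,b=(k[0]+k[1])/2,(k[2]+k[3])/2
    a,b=onz(S,*a,.015),onz(S,*b,.015);print(a,b,np.degrees(np.arctan2(*(b-a)[[1,0]])))
```

```text
[0.45173583 0.10343793 0.015     ] ((327.6500244140625, 199.5500030517578), (8.538147926330566, 25.930675506591797), 18.43494987487793)
[0.39937777 0.09911633 0.015     ] [0.49920072 0.1079209  0.015     ] 5.040548247099199
[0.40264088 0.09865138 0.015     ] ((331.4000549316406, 187.80001831054688), (8.221921920776367, 24.665767669677734), 18.434946060180664)
[0.35176965 0.09438114 0.015     ] [0.45025987 0.10308762 0.015     ] 5.051783103160262
```

```bash
python3 -m crank '[{"gripper":50,"travel":[47.7,-9.4,0],"twist":[0,0,0]},{"gripper":50,"travel":[47.7,-9.4,0],"twist":[0,0,0]},{"gripper":50,"travel":[47.7,-9.4,0],"twist":[0,0,0]},{"gripper":50,"travel":[47.7,-9.4,0],"twist":[0,0,0]},{"gripper":50,"travel":[47.7,-9.4,0],"twist":[0,0,0]},{"gripper":50,"travel":[47.7,-9.4,0],"twist":[0,0,0]},{"gripper":50,"travel":[47.7,-9.4,0],"twist":[0,0,0]},{"gripper":50,"travel":[47.7,-9.4,0],"twist":[0,0,0]},{"gripper":50,"travel":[0,0,0],"twist":[0,0,0]}]'
python3 -m crank '[{"gripper":50,"travel":[0,0,0],"twist":[0,0,-0.171]},{"gripper":50,"travel":[0,0,0],"twist":[0,0,-0.171]},{"gripper":50,"travel":[0,0,0],"twist":[0,0,-0.171]},{"gripper":50,"travel":[0,0,0],"twist":[0,0,-0.171]},{"gripper":50,"travel":[0,0,0],"twist":[0,0,-0.171]},{"gripper":50,"travel":[0,0,0],"twist":[0,0,-0.171]},{"gripper":50,"travel":[0,0,0],"twist":[0,0,-0.171]},{"gripper":50,"travel":[0,0,0],"twist":[0,0,0]},{"gripper":50,"travel":[0,0,0],"twist":[0,0,0]}]'
python3 - <<'E'
from h import *
import pickle
W=cal("wrist");w=bot.camera("wrist");cv2.imwrite("pics/w6.png",w[:,:,::-1]);pickle.dump(W,open("w6.pkl","wb"))
h=blob(w,(22,120,120),(35,255,255),(0,0,560,420));r=cv2.minAreaRect(h);print(r,onz(W,*cen(h),.02))
k=sorted(cv2.boxPoints(r),key=lambda p:p[1]);a,b=[onz(W,*((k[i]+k[i+1])/2),.02) for i in(0,2)];print(a,b,np.linalg.norm(a-b),np.degrees(np.arctan2(*(b-a)[[1,0]])))
E
```

```text
time: 14.25
ee_pos: [0.4071, 0.1022, 0.2107]
tcp_rot: [-179.9, -0.0, 116.1]
wrist_force: [0.3, -0.5, -0.4]
opening: 0.0502
grasp_force: 0.0
time: 15.38
ee_pos: [0.409, 0.1002, 0.2108]
tcp_rot: [-180.0, -0.0, -175.8]
wrist_force: [-0.2, -0.2, 0.0]
opening: 0.0501
grasp_force: 0.0
((281.5, 175.0), (106.0, 31.0), 90.0) [0.39690409 0.09894909 0.02      ]
[0.34840741 0.09493145 0.02      ] [0.45234444 0.10257043 0.02      ] 0.10421737000690928 4.203466664972503
```

```bash
python3 -m crank '[{"gripper":50,"travel":[-9,0,50],"twist":[0,0,0]},{"gripper":50,"travel":[0,0,50],"twist":[0,0,0]},{"gripper":50,"travel":[0,0,50],"twist":[0,0,0]},{"gripper":50,"travel":[0,0,35],"twist":[0,0,0]},{"gripper":50,"travel":[0,0,15],"twist":[0,0,0]},{"gripper":50,"travel":[0,0,4],"twist":[0,0,0]},{"gripper":50,"travel":[0,0,0],"twist":[0,0,0]},{"gripper":0,"travel":[0,0,0],"twist":[0,0,0]},{"gripper":0,"travel":[0,0,0],"twist":[0,0,0]},{"gripper":0,"travel":[0,0,0],"twist":[0,0,0]},{"gripper":0,"travel":[0,0,0],"twist":[0,0,0]},{"gripper":0,"travel":[0,0,-20],"twist":[0,0,0]}]' 40
python3 -m crank '[{"gripper":0,"travel":[0,0,-60],"twist":[0,0,0]},{"gripper":0,"travel":[0,0,-60],"twist":[0,0,0]},{"gripper":0,"travel":[0,0,-60],"twist":[0,0,0]},{"gripper":0,"travel":[0,0,0],"twist":[0,0,0.17]},{"gripper":0,"travel":[0,0,0],"twist":[0,0,0.17]},{"gripper":0,"travel":[0,0,0],"twist":[0,0,0.17]},{"gripper":0,"travel":[0,0,0],"twist":[0,0,0.17]},{"gripper":0,"travel":[0,0,0],"twist":[0,0,0.17]},{"gripper":0,"travel":[0,0,0],"twist":[0,0,0.17]},{"gripper":0,"travel":[0,0,0],"twist":[0,0,0.17]},{"gripper":0,"travel":[0,0,0],"twist":[0,0,0]},{"gripper":0,"travel":[0,0,0],"twist":[0,0,0]}]'
```

```text
time: 16.92
ee_pos: [0.4174, 0.1011, 0.027]
tcp_rot: [-180.0, -0.1, -175.5]
wrist_force: [0.6, -0.8, -1.1]
opening: 0.0284
grasp_force: 39.7
time: 18.42
ee_pos: [0.418, 0.1013, 0.2075]
tcp_rot: [180.0, 0.0, 116.5]
wrist_force: [0.0, 1.0, -1.2]
opening: 0.029
grasp_force: 39.9
```

```bash
python3 -m crank '[{"gripper":0,"travel":[0,0,0],"twist":[0,0,0.01]},{"gripper":0,"travel":[-46.2,-1.3,0],"twist":[0,0,0]},{"gripper":0,"travel":[-46.2,-1.3,0],"twist":[0,0,0]},{"gripper":0,"travel":[-46.2,-1.3,0],"twist":[0,0,0]},{"gripper":0,"travel":[-46.2,-1.3,0],"twist":[0,0,0]},{"gripper":0,"travel":[-46.2,-1.3,0],"twist":[0,0,0]},{"gripper":0,"travel":[-46.2,-1.3,0],"twist":[0,0,0]},{"gripper":0,"travel":[-46.2,-1.3,0],"twist":[0,0,0]},{"gripper":0,"travel":[-46.2,-1.3,0],"twist":[0,0,0]},{"gripper":0,"travel":[0,0,40],"twist":[0,0,0]},{"gripper":0,"travel":[0,0,0],"twist":[0,0,0]},{"gripper":0,"travel":[0,0,0],"twist":[0,0,0]}]'
```

```text
time: 19.92
ee_pos: [0.569, -0.2358, 0.1685]
tcp_rot: [180.0, 0.0, 115.8]
wrist_force: [-0.5, 0.4, -1.0]
opening: 0.029
grasp_force: 39.9
```

Right over the yellow compartment; lower, release, rise and look.

```bash
python3 -m crank '[{"gripper":0,"travel":[0,1,35],"twist":[0,0,0]},{"gripper":0,"travel":[0,0,20],"twist":[0,0,0]},{"gripper":0,"travel":[0,0,10],"twist":[0,0,0]},{"gripper":0,"travel":[0,0,6],"twist":[0,0,0]},{"gripper":0,"travel":[0,0,0],"twist":[0,0,0]},{"gripper":38,"travel":[0,0,0],"twist":[0,0,0]},{"gripper":38,"travel":[0,0,0],"twist":[0,0,0]},{"gripper":38,"travel":[0,0,0],"twist":[0,0,0]},{"gripper":38,"travel":[0,0,-15],"twist":[0,0,0]},{"gripper":38,"travel":[0,0,-50],"twist":[0,0,0]},{"gripper":38,"travel":[0,0,-60],"twist":[0,0,0]},{"gripper":38,"travel":[0,0,0],"twist":[0,0,0]}]'
python3 - <<'E'
from h import *
import pickle
W=cal("wrist");w=bot.camera("wrist");cv2.imwrite("pics/w7.png",w[:,:,::-1]);pickle.dump(W,open("w7.pkl","wb"))
a=cv2.imread("pics/w7.png");b=bot.camera("side")[120:330,230:510,::-1];b=cv2.resize(b,(560,420));
cv2.imwrite("pics/m7.png",cv2.resize(np.vstack([a,b]),None,fx=.7,fy=.7))
E
```

```text
time: 21.42
ee_pos: [0.5714, -0.2364, 0.2282]
tcp_rot: [179.6, 0.4, 115.7]
wrist_force: [1.0, -0.5, -0.6]
opening: 0.038
grasp_force: 0.0
```

View pics/m7.png

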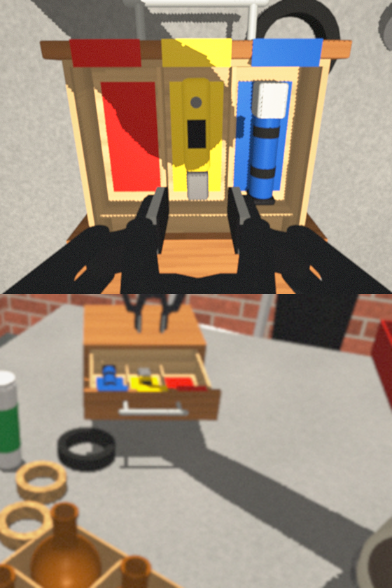

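```bash
python3 -m crank '[{"gripper":0,"travel":[46.5,0,0],"twist":[0,0,0]},{"gripper":0,"travel":[46.5,0,0],"twist":[0,0,0]},{"gripper":0,"travel":[46.5,0,0],"twist":[0,0,0]},{"gripper":0,"travel":[46.5,0,0],"twist":[0,0,0]},{"gripper":0,"travel":[0,0,0],"twist":[0,0,0]},{"gripper":0,"travel":[0,0,40],"twist":[0,0,0]},{"gripper":0,"travel":[0,0,40],"twist":[0,0,0]},{"gripper":0,"travel":[0,0,38],"twist":[0,0,0]},{"gripper":0,"travel":[0,0,0],"twist":[0,0,0]},{"gripper":0,"travel":[0,0,0],"twist":[0,0,0]}]'
python3 -m crank '[{"gripper":0,"travel":[-12,0,0],"twist":[0,0,0]},{"gripper":0,"travel":[-12,0,0],"twist":[0,0,0]},{"gripper":0,"travel":[-16,0,0],"twist":[0,0,0]},{"gripper":0,"travel":[-18,0,0],"twist":[0,0,0]},{"gripper":0,"travel":[-18,0,0],"twist":[0,0,0]},{"gripper":0,"travel":[-18,0,0],"twist":[0,0,0]},{"gripper":0,"travel":[-18,0,0],"twist":[0,0,0]},{"gripper":0,"travel":[-18,0,0],"twist":[0,0,0]},{"gripper":0,"travel":[-18,0,0],"twist":[0,0,0]},{"gripper":0,"travel":[-16,0,0],"twist":[0,0,0]},{"gripper":0,"travel":[-14,0,0],"twist":[0,0,0]},{"gripper":0,"travel":[-10,0,0],"twist":[0,0,0]}]'
```

```text
time: 22.78
ee_pos: [0.4896, -0.0686, 0.1044]
tcp_rot: [180.0, 0.0, 115.7]
wrist_force: [0.1, -0.2, 0.8]
opening: -0.0004
grasp_force: 0.0
time: 24.28
ee_pos: [0.571, -0.2384, 0.1031]
tcp_rot: [-180.0, -0.0, 115.7]
wrist_force: [-0.7, 1.4, 0.3]
opening: -0.0001
grasp_force: 0.7
```

```bash
python3 -m crank '[{"gripper":0,"travel":[-6,0,0],"twist":[0,0,0]},{"gripper":0,"travel":[-6,0,0],"twist":[0,0,0]},{"gripper":0,"travel":[-4,0,0],"twist":[0,0,0]},{"gripper":0,"travel":[-2,0,0],"twist":[0,0,0]},{"gripper":0,"travel":[0,0,0],"twist":[0,0,0]}]'; python3 -m crank '[{"gripper":0,"travel":[-1.5,0,0],"twist":[0,0,0]},{"gripper":0,"travel":[0,0,0],"twist":[0,0,0]}]'; python3 -m crank '[{"gripper":0,"travel":[-1.5,0,0],"twist":[0,0,0]},{"gripper":0,"travel":[0,0,0],"twist":[0,0,0]}]'
```

```text
time: 24.9
ee_pos: [0.5787, -0.2539, 0.1034]
tcp_rot: [180.0, 0.0, 115.7]
wrist_force: [0.2, 0.5, 0.0]
opening: 0.0002
grasp_force: 0.0
time: 25.15
ee_pos: [0.5793, -0.2549, 0.1035]
tcp_rot: [180.0, -0.0, 115.7]
wrist_force: [-0.8, 1.9, 1.1]
opening: -0.0002
grasp_force: 1.0
time: 25.4
ee_pos: [0.5793, -0.2551, 0.1034]
tcp_rot: [180.0, -0.2, 115.8]
wrist_force: [-3.9, 8.2, 3.5]
opening: -0.0001
grasp_force: 4.8
```

```bash
python3 -m crank '[{"gripper":0,"travel":[30,0,0],"twist":[0,0,0]},{"gripper":0,"travel":[0,0,-50],"twist":[0,0,0]},{"gripper":0,"travel":[0,0,-50],"twist":[0,0,0]},{"gripper":0,"travel":[0,0,-50],"twist":[0,0,0]},{"gripper":0,"travel":[0,0,-50],"twist":[0,0,0]}]'
python3 -m crank '[{"gripper":60,"travel":[50,14.7,0],"twist":[0,0,0]},{"gripper":60,"travel":[50,14.7,0],"twist":[0,0,0]},{"gripper":60,"travel":[50,14.7,0],"twist":[0,0,0]},{"gripper":60,"travel":[50,14.7,0],"twist":[0,0,0]},{"gripper":60,"travel":[50,14.7,0],"twist":[0,0,0]},{"gripper":60,"travel":[50,14.7,0],"twist":[0,0,0]},{"gripper":60,"travel":[50,14.7,0],"twist":[0,0,0]},{"gripper":60,"travel":[50,14.7,0],"twist":[0,0,0]},{"gripper":60,"travel":[50,14.7,0],"twist":[0,0,0]},{"gripper":60,"travel":[50,14.7,0],"twist":[0,0,0]},{"gripper":60,"travel":[0,0,0],"twist":[0,0,0]},{"gripper":60,"travel":[0,0,0],"twist":[0,0,0]}]'
python3 - <<'E'
from h import *
import pickle
W=cal("wrist");w=bot.camera("wrist");cv2.imwrite("pics/w8.png",w[:,:,::-1]);pickle.dump(W,open("w8.pkl","wb"))
s=bot.camera("scene");cv2.imwrite("pics/s8.png",s[:,:,::-1])
a=cv2.imread("pics/w8.png");b=cv2.resize(cv2.imread("pics/s8.png")[120:330,90:370],(560,420))
cv2.imwrite("pics/m8.png",cv2.resize(np.vstack([a,b]),None,fx=.714,fy=.714))
S,D=cal("scene"),cal("side")
# bottle cap and can top
for n,a,b,z in(("bottle cap",(379.5,252),(168.5,200),.3),("can top",(254,247.5),(231,180),.19)):print(n,onz(S,*a,z),onz(D,*b,z),tri((S,*a),(D,*b)))
E
```

```text
time: 26.02
ee_pos: [0.5668, -0.2295, 0.3052]
tcp_rot: [180.0, 0.1, 115.7]
wrist_force: [1.5, -1.2, 0.5]
opening: -0.0
grasp_force: 0.0
time: 27.52
ee_pos: [0.4824, 0.2847, 0.3033]
tcp_rot: [180.0, 0.0, 115.8]
wrist_force: [-0.4, 0.2, -0.5]
opening: 0.0599
grasp_force: 0.0
bottle cap [0.70998892 0.28900258 0.3       ] [0.70300752 0.29671467 0.3       ] [0.70839885 0.29012162 0.2956204 ]
can top [0.77147532 0.00347257 0.19      ] [0.76805174 0.00622481 0.19      ] [0.77055842 0.00285666 0.18779513]
```

View pics/m8.png

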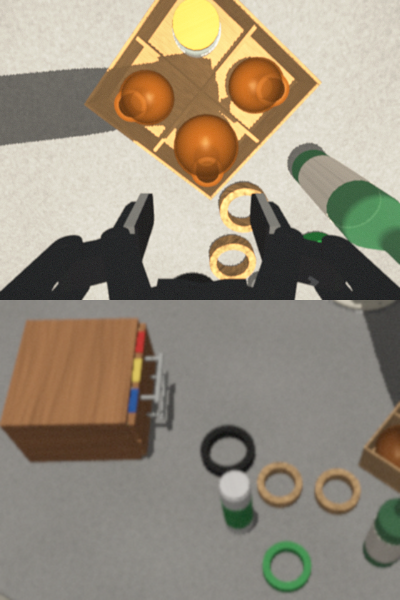

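```bash
cat >> h.py <<'E'
def flask(R,H,zf):
    t=np.linspace(0,np.pi,15);s=np.vstack([cyl(R*np.sin(a)+1e-6,zf+R-R*np.cos(a),zf+R-R*np.cos(a)) for a in t])
    return np.vstack([s,cyl(.0195,zf+H-.008,zf+H)])
E
python3 - <<'E'
from h import *
import pickle
W=pickle.load(open("w8.pkl","rb"));w=cv2.imread("pics/w8.png")[:,:,::-1].copy()
for n,roi,R,H,x0,rim in(("A",(155,90,95,95),.0425,.14,(.39,.285),(186,146)),("BIG",(240,150,98,115),.0525,.163,(.505,.258),(290,238)),("C",(315,75,95,80),.0425,.14,(.535,.37),(380,127))):
    pts=flask(R,H,.005)
    for sat in(150,180,200):
        h=blob(w,(3,sat,40),(18,255,255),roi,3);p=fit(W,h,pts,x0)
        print(n,sat,np.round(p,4),cv2.contourArea(h),cv2.contourArea(hull(proj(W,pts+np.array([*p,0])))),cv2.boundingRect(h))
    print("rim",onz(W,*rim,H+.005)[:2], "proj rim of fit",proj(W,[*p,H+.005]))
    u,v=np.array(rim);cv2.imwrite(f"pics/c{n}.png",w[roi[1]:roi[1]+roi[3],roi[0]:roi[0]+roi[2],::-1])
ims=[cv2.resize(cv2.imread(f"pics/c{n}.png"),(260,260)) for n in("A","BIG","C")];cv2.imwrite("pics/cc.png",np.hstack(ims))
E
```

```text
A 150 [0.3878 0.2851] 5112.5 5137.030974579626 (159, 98, 85, 78)
A 180 [0.3879 0.285 ] 4894.0 5136.26460037881 (160, 99, 84, 76)
A 200 [0.3942 0.2924] 2668.5 5043.310945520352 (180, 104, 59, 63)
rim [0.39032316 0.2882805 ] proj rim of fit [[192.00219426 143.56306958]]
BIG 150 [0.5043 0.2564] 6927.5 6957.32402996521 (243, 160, 91, 103)
BIG 180 [0.5044 0.2562] 6652.0 6957.611869530054 (244, 161, 89, 101)
BIG 200 [0.4984 0.2658] 3973.5 6938.757408755831 (251, 163, 76, 66)
rim [0.50266447 0.25923999] proj rim of fit [[288.83773436 229.48461809]]
C 150 [0.5318 0.3759] 5047.0 5263.017223264906 (320, 80, 86, 75)
C 180 [0.532  0.3757] 4833.0 5262.035505798529 (321, 81, 84, 74)
C 200 [0.5224 0.3735] 2737.0 5150.667864047573 (323, 85, 57, 65)
rim [0.53104384 0.37367216] proj rim of fit [[370.96346255 122.53640491]]
```

```bash
python3 -m crank '[{"gripper":60,"travel":[-35,7,0],"twist":[0,0,0]},{"gripper":60,"travel":[0,0,40],"twist":[0,0,0]},{"gripper":60,"travel":[0,0,40],"twist":[0,0,0]},{"gripper":60,"travel":[0,0,0],"twist":[0,0,0]},{"gripper":60,"travel":[0,0,0],"twist":[0,0,0]}]'
python3 - <<'E'
from h import *
import pickle
W=cal("wrist");w=bot.camera("wrist");cv2.imwrite("pics/w9.png",w[:,:,::-1]);pickle.dump(W,open("w9.pkl","wb"))
pts=flask(.0525,.163,.005)
print("rim at",proj(W,[.5043,.2563,.168]),"tcp axis at",proj(W,[*bot.get_obs()["ee_pos"][:2],.168]))
for sat in(150,180):
    h=blob(w,(3,sat,40),(18,255,255),(150,60,260,300),3);print(cv2.boundingRect(h),cv2.contourArea(h))
    try:print(fit(W,h,pts,(.504,.256)),cv2.contourArea(hull(proj(W,pts+np.array([.5043,.2563,0])))),cv2.boundingRect(np.int32(hull(proj(W,pts+np.array([.5043,.2563,0]))))))
    except Exception as e:print(e)
E
```

```text
time: 28.25
ee_pos: [0.5043, 0.2559, 0.2253]
tcp_rot: [179.9, 0.0, 115.7]
wrist_force: [-0.9, -0.2, 0.3]
opening: 0.0601
grasp_force: 0.0
rim at [[281.48831257 236.41793375]] tcp axis at [[281.67153722 236.69312585]]
(224, 134, 116, 131) 11338.5
[0.50412839 0.25652339] 11404.416376616806 (223, 133, 117, 133)
(225, 135, 114, 129) 10980.0
[0.50415817 0.25649801] 11404.416376616806 (223, 133, 117, 133)
```

View pics/w9.png

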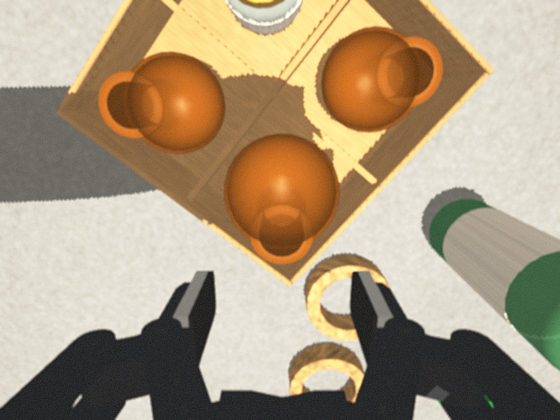

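The rim (281,236) lies exactly on the tool axis, between the fingers; go down and grip.

```bash
python3 -m crank '[{"gripper":60,"travel":[0,0,40],"twist":[0,0,0]},{"gripper":60,"travel":[0,0,40],"twist":[0,0,0]},{"gripper":60,"travel":[0,0,20],"twist":[0,0,0]},{"gripper":60,"travel":[0,0,11],"twist":[0,0,0]},{"gripper":60,"travel":[0,0,0],"twist":[0,0,0]},{"gripper":45,"travel":[0,0,0],"twist":[0,0,0]},{"gripper":38,"travel":[0,0,0],"twist":[0,0,0]},{"gripper":35,"travel":[0,0,0],"twist":[0,0,0]},{"gripper":30,"travel":[0,0,0],"twist":[0,0,0]},{"gripper":30,"travel":[0,0,0],"twist":[0,0,0]},{"gripper":30,"travel":[0,0,0],"twist":[0,0,0]}]' 30
python3 - <<'E'
from h import *
import pickle
W=pickle.load(open("w9.pkl","rb"));w=cv2.imread("pics/w9.png")[:,:,::-1].copy()
for n,roi,x0,rim in(("A",(90,40,140,115),(.39,.285),(130,105)),("C",(310,20,140,115),(.535,.37),(411,70))):
    pts=flask(.0425,.14,.005);h=blob(w,(3,150,40),(18,255,255),roi,3);p=fit(W,h,pts,x0)
    print(n,p,cv2.boundingRect(h),cv2.boundingRect(np.int32(hull(proj(W,pts+np.array([*p,0]))))),onz(W,*rim,.145)[:2])
E
```

```text
time: 29.68
ee_pos: [0.504, 0.2564, 0.1128]
tcp_rot: [180.0, -0.0, 115.7]
wrist_force: [-0.5, 0.1, 5.3]
opening: 0.0333
grasp_force: 29.5
A [0.38786993 0.28509219] (98, 52, 127, 102) (97, 51, 128, 103) [0.38801363 0.28560905]
C [0.5319077  0.37525919] (321, 26, 122, 106) (320, 25, 124, 108) [0.53165859 0.37664409]
```

```bash
cat >> h.py <<'E'
def fitclip(c,h,pts,x0):
    from scipy.optimize import least_squares
    rect=np.float32([[0,0],[559,0],[559,419],[0,419]]).reshape(-1,1,2);t=cen(h)
    def g(p): return cv2.intersectConvexConvex(hull(proj(c,pts+np.array([p[0],p[1],0]))),rect)[1]
    p=least_squares(lambda p:cen(g(p))-t,x0,diff_step=1e-3).x
    return p,cv2.contourArea(h),cv2.contourArea(g(p)),cv2.boundingRect(h),cv2.boundingRect(np.int32(g(p)))
E
python3 -m crank '[{"gripper":30,"travel":[0,0,-15],"twist":[0,0,0]},{"gripper":30,"travel":[0,0,-30],"twist":[0,0,0]},{"gripper":30,"travel":[0,0,-40],"twist":[0,0,0]},{"gripper":30,"travel":[0,0,-30],"twist":[0,0,0]},{"gripper":30,"travel":[0,0,-10],"twist":[0,0,0]},{"gripper":30,"travel":[0,0,0],"twist":[0,0,0]},{"gripper":30,"travel":[0,0,0],"twist":[0,0,0]}]'
python3 - <<'E'
from h import *
import pickle
for k,roi in((1,(150,0,170,135)),(2,(0,0,200,135))):
    W=pickle.load(open(f"w{k}.pkl","rb"));w=cv2.imread(f"pics/w{k}.png")[:,:,::-1].copy()
    for v in(60,75):
        print(k,v,fitclip(W,blob(w,(0,0,0),(180,255,v),roi,3),cyl(.06,0,.03),(.64,-.08)))
S,D=cal("scene"),cal("side")
s=cv2.imread("pics/s8.png")[:,:,::-1].copy();d=cv2.imread("pics/side0.png")[:,:,::-1].copy()
for v in(60,75,90):
    print("scene",v,fitclip(S,blob(s,(0,0,0),(180,255,v),(225,202,50,42)),cyl(.06,0,.03),(.64,-.08)))
    print("side",v,fitclip(D,blob(d,(0,0,0),(180,255,v),(268,210,50,44)),cyl(.06,0,.03),(.64,-.08)))
E
```

```text
time: 30.55
ee_pos: [0.5034, 0.2561, 0.2358]
tcp_rot: [-179.9, 0.0, 115.7]
wrist_force: [0.3, -0.0, -2.4]
opening: 0.0333
grasp_force: 30.6
1 60 (array([ 0.6585009 , -0.06618235]), 3603.5, 9503.337386682557, (201, 8, 79, 78), (171, 0, 123, 93))
1 75 (array([ 0.64026894, -0.08631059]), 10973.5, 11584.262244106245, (186, 0, 115, 117), (183, 0, 120, 118))
2 60 (array([ 0.63857014, -0.04866066]), 3553.0, 12741.180158886884, (45, 0, 60, 97), (0, 0, 146, 99))
2 75 (array([ 0.64063552, -0.08627058]), 15417.0, 15940.333572479523, (26, 0, 160, 117), (23, 0, 165, 117))
scene 60 (array([ 0.6406877 , -0.08820184]), 992.0, 1180.574982682825, (231, 208, 37, 35), (229, 206, 40, 39))
side 60 (array([ 0.63846617, -0.08462117]), 925.5, 1148.4575754706748, (272, 217, 40, 29), (270, 214, 43, 34))
scene 75 (array([ 0.64093286, -0.087988  ]), 1029.5, 1180.9377508679172, (231, 208, 38, 36), (229, 206, 40, 39))
side 75 (array([ 0.6388541 , -0.08578547]), 966.5, 1145.86313830968, (272, 216, 40, 30), (270, 214, 43, 34))
scene 90 (array([ 0.6409982 , -0.08778823]), 1073.5, 1181.0952684552176, (230, 208, 39, 36), (229, 206, 40, 39))
side 90 (array([ 0.63829755, -0.08496279]), 1005.0, 1147.9845401719213, (272, 216, 40, 31), (270, 214, 43, 34))
```

```bash
python3 -m crank '[{"gripper":30,"travel":[-14,-2.1,0],"twist":[0,0,0]},{"gripper":30,"travel":[-34,-2.1,0],"twist":[0,0,0]},{"gripper":30,"travel":[-34,-2.1,0],"twist":[0,0,0]},{"gripper":30,"travel":[-34,-2.1,0],"twist":[0,0,0]},{"gripper":30,"travel":[-34,-2.1,0],"twist":[0,0,0]},{"gripper":30,"travel":[-34,-2.1,0],"twist":[0,0,0]},{"gripper":30,"travel":[-34,-2.1,0],"twist":[0,0,0]},{"gripper":30,"travel":[-34,-2.1,0],"twist":[0,0,0]},{"gripper":30,"travel":[-34,-2.1,0],"twist":[0,0,0]},{"gripper":30,"travel":[-34,-2.1,0],"twist":[0,0,0]},{"gripper":30,"travel":[-34,-2.1,0],"twist":[0,0,0]},{"gripper":30,"travel":[-14,-2.1,0],"twist":[0,0,0]}]'
python3 -m crank '[{"gripper":30,"travel":[0,0,0],"twist":[0,0,0]},{"gripper":30,"travel":[0,0,0],"twist":[0,0,0]},{"gripper":30,"travel":[0,0,0],"twist":[0,0,0]}]'
```

```text
time: 32.05
ee_pos: [0.6407, -0.0886, 0.2361]
tcp_rot: [-179.9, -0.0, 115.6]
wrist_force: [0.3, 0.6, -2.6]
opening: 0.0336
grasp_force: 30.6
time: 32.42
ee_pos: [0.6406, -0.0852, 0.2376]
tcp_rot: [180.0, 0.0, 115.8]
wrist_force: [-0.3, 0.2, -2.1]
opening: 0.0335
grasp_force: 30.6
```

```bash
python3 -m crank '[{"gripper":30,"travel":[-1,0,20],"twist":[0,0,0]},{"gripper":30,"travel":[0,0,30],"twist":[0,0,0]},{"gripper":30,"travel":[0,0,30],"twist":[0,0,0]},{"gripper":30,"travel":[0,0,15],"twist":[0,0,0]},{"gripper":30,"travel":[0,0,10],"twist":[0,0,0]},{"gripper":30,"travel":[0,0,5],"twist":[0,0,0]},{"gripper":30,"travel":[0,0,0],"twist":[0,0,0]},{"gripper":30,"travel":[0,0,0],"twist":[0,0,0]}]'
python3 -m crank '[{"gripper":30,"travel":[0,0,3],"twist":[0,0,0]},{"gripper":30,"travel":[0,0,0],"twist":[0,0,0]},{"gripper":30,"travel":[0,0,0],"twist":[0,0,0]}]'
python3 -m crank '[{"gripper":30,"travel":[0,0,2],"twist":[0,0,0]},{"gripper":30,"travel":[0,0,0],"twist":[0,0,0]},{"gripper":30,"travel":[0,0,0],"twist":[0,0,0]}]'
```

```text
time: 33.42
ee_pos: [0.6416, -0.0871, 0.1281]
tcp_rot: [179.9, 0.0, 115.7]
wrist_force: [-0.3, 0.2, -2.7]
opening: 0.0331
grasp_force: 30.5
time: 33.8
ee_pos: [0.6412, -0.0871, 0.1243]
tcp_rot: [-180.0, -0.0, 115.7]
wrist_force: [0.0, 0.4, -1.7]
opening: 0.0332
grasp_force: 30.5
time: 34.17
ee_pos: [0.6412, -0.087, 0.1223]
tcp_rot: [-180.0, -0.0, 115.7]
wrist_force: [-1.2, 0.4, -2.4]
opening: 0.0328
grasp_force: 30.5
```

```bash
python3 -m crank '[{"gripper":30,"travel":[0,0,2],"twist":[0,0,0]},{"gripper":30,"travel":[0,0,0],"twist":[0,0,0]},{"gripper":30,"travel":[0,0,0],"twist":[0,0,0]}]'; python3 -m crank '[{"gripper":30,"travel":[0,0,1.5],"twist":[0,0,0]},{"gripper":30,"travel":[0,0,0],"twist":[0,0,0]},{"gripper":30,"travel":[0,0,0],"twist":[0,0,0]}]'; python3 -m crank '[{"gripper":30,"travel":[0,0,1],"twist":[0,0,0]},{"gripper":30,"travel":[0,0,0],"twist":[0,0,0]},{"gripper":30,"travel":[0,0,0],"twist":[0,0,0]}]'
```

```text
time: 34.55
ee_pos: [0.6412, -0.0871, 0.1203]
tcp_rot: [-180.0, -0.0, 115.7]
wrist_force: [0.6, 1.1, -2.6]
opening: 0.0331
grasp_force: 30.6
time: 34.92
ee_pos: [0.6413, -0.0871, 0.119]
tcp_rot: [180.0, 0.0, 115.7]
wrist_force: [-1.0, -0.5, 1.1]
opening: 0.0334
grasp_force: 30.8
time: 35.3
ee_pos: [0.6414, -0.0871, 0.1188]
tcp_rot: [179.9, 0.0, 115.7]
wrist_force: [-2.6, 0.6, 6.2]
opening: 0.0327
grasp_force: 31.4
```

```bash
python3 -m crank '[{"gripper":34,"travel":[0,0,-0.5],"twist":[0,0,0]},{"gripper":35,"travel":[0,0,0],"twist":[0,0,0]},{"gripper":37,"travel":[0,0,0],"twist":[0,0,0]},{"gripper":40,"travel":[0,0,0],"twist":[0,0,0]},{"gripper":46,"travel":[0,0,0],"twist":[0,0,0]},{"gripper":60,"travel":[0,0,0],"twist":[0,0,0]},{"gripper":60,"travel":[0,0,-20],"twist":[0,0,0]},{"gripper":60,"travel":[0,0,-40],"twist":[0,0,0]},{"gripper":60,"travel":[0,0,-50],"twist":[0,0,0]},{"gripper":60,"travel":[0,0,-20],"twist":[0,0,0]},{"gripper":60,"travel":[0,0,0],"twist":[0,0,0]},{"gripper":60,"travel":[0,0,0],"twist":[0,0,0]}]'
python3 - <<'E'
from h import *
import pickle
W=cal("wrist");w=bot.camera("wrist");cv2.imwrite("pics/w10.png",w[:,:,::-1]);pickle.dump(W,open("w10.pkl","wb"))
h=blob(w,(3,150,40),(18,255,255),(120,30,320,330),3)
print(fitclip(W,h,flask(.0525,.163,.009),(.641,-.087)))
S,D=cal("scene"),cal("side");pts=flask(.0525,.163,.009)
for c,n in((S,"scene"),(D,"side")):
    im=bot.camera(n);u,v=np.int32(proj(c,[.641,-.087,.08])[0]);h=blob(im,(3,130,40),(18,255,255),(u-50,v-60,100,110),0);print(n,fitclip(c,h,pts,(.641,-.087)))
E
```

```text
time: 36.8
ee_pos: [0.6411, -0.087, 0.2468]
tcp_rot: [-179.9, -0.1, 115.7]
wrist_force: [-0.5, -0.6, 0.0]
opening: 0.0595
grasp_force: 0.0
(array([ 0.63819408, -0.08343732]), 9319.0, 10043.888628770947, (226, 131, 110, 111), (225, 127, 111, 122))
scene (array([ 0.64364231, -0.08468885]), 991.0, 1067.7104408047162, (232, 195, 34, 42), (231, 194, 35, 43))
side (array([ 0.64700909, -0.20815581]), 4240.5, 1324.925310626626, (274, 150, 66, 86), (289, 160, 36, 54))
```

```bash
python3 -m crank '[{"gripper":60,"travel":[0,0,-20],"twist":[0,0,0]},{"gripper":60,"travel":[30,30,0],"twist":[0,0,0]},{"gripper":60,"travel":[30,30,0],"twist":[0,0,0]},{"gripper":60,"travel":[28,28,0],"twist":[0,0,0]},{"gripper":60,"travel":[0,0,0],"twist":[0,0,0]},{"gripper":60,"travel":[0,0,0],"twist":[0,0,0]}]'
python3 - <<'E'
from h import *
import pickle
W=cal("wrist");w=bot.camera("wrist");cv2.imwrite("pics/w11.png",w[:,:,::-1]);pickle.dump(W,open("w11.pkl","wb"))
for n,p in(("ra",(.6664,.0502)),("rb",(.631,.163))):
    q=np.int32(hull(proj(W,cyl(.048,0,.03,*p))));x,y,ww,hh=cv2.boundingRect(q);x0,y0=max(0,x-15),max(0,y-15)
    for sat in(60,80):
        h=blob(w,(5,sat,60),(28,230,255),(x0,y0,x+ww+15-x0,y+hh+15-y0),3);print(n,sat,fitclip(W,h,cyl(.048,0,.03),p))
E
```

```text
time: 37.7
ee_pos: [0.6821, 0.0301, 0.2676]
tcp_rot: [-179.9, -0.0, 115.7]
wrist_force: [0.1, -0.8, -0.1]
opening: 0.0599
grasp_force: 0.0
ra 60 (array([0.66636472, 0.05062431]), 6148.5, 6195.6828659561, (233, 108, 89, 89), (232, 107, 90, 90))
ra 80 (array([0.66631293, 0.05054337]), 6007.5, 6195.092380844988, (234, 109, 87, 88), (232, 107, 90, 91))
rb 60 (array([0.63041592, 0.16736096]), 6842.0, 6878.829919969669, (247, 0, 98, 84), (246, 0, 99, 84))
rb 80 (array([0.63024479, 0.16750913]), 6763.5, 6862.545726703338, (247, 0, 97, 84), (245, 0, 100, 84))
```

```bash
python3 -m crank '[{"gripper":60,"travel":[44.7,-19.3,0],"twist":[0,0,0]},{"gripper":60,"travel":[44.7,-19.3,0],"twist":[0,0,0]},{"gripper":60,"travel":[44.7,-19.3,0],"twist":[0,0,0]},{"gripper":60,"travel":[44.7,-19.3,0],"twist":[0,0,0]},{"gripper":60,"travel":[44.7,-19.3,0],"twist":[0,0,0]},{"gripper":60,"travel":[44.7,-19.3,0],"twist":[0,0,0]},{"gripper":60,"travel":[44.7,-19.3,0],"twist":[0,0,0]},{"gripper":60,"travel":[44.7,-19.3,0],"twist":[0,0,0]},{"gripper":60,"travel":[0,0,50],"twist":[0,0,0]},{"gripper":60,"travel":[0,0,0],"twist":[0,0,0]},{"gripper":60,"travel":[0,0,0],"twist":[0,0,0]}]'
python3 - <<'E'
from h import *
import pickle
W=cal("wrist");w=bot.camera("wrist");cv2.imwrite("pics/w12.png",w[:,:,::-1]);pickle.dump(W,open("w12.pkl","wb"))
pts=flask(.0425,.14,.004);q=np.int32(hull(proj(W,pts+np.array([.388,.285,0]))));x,y,ww,hh=cv2.boundingRect(q)
h=blob(w,(3,150,40),(18,255,255),(x-15,y-15,ww+30,hh+30),3);print(fitclip(W,h,pts,(.388,.285)),bot.get_obs()["ee_pos"])
E
```

```text
time: 39.12
ee_pos: [0.3887, 0.2849, 0.22]
tcp_rot: [179.9, -0.0, 115.6]
wrist_force: [0.0, -0.0, 1.3]
opening: 0.0597
grasp_force: 0.0
(array([0.38811355, 0.28492402]), 7528.5, 7508.403475682717, (235, 145, 92, 109), (234, 144, 93, 110)) [0.38905383 0.28521347 0.22048874]
```

```bash
python3 -m crank '[{"gripper":60,"travel":[0,-1,50],"twist":[0,0,0]},{"gripper":60,"travel":[0,0,40],"twist":[0,0,0]},{"gripper":60,"travel":[0,0,24],"twist":[0,0,0]},{"gripper":60,"travel":[0,0,12],"twist":[0,0,0]},{"gripper":60,"travel":[0,0,0],"twist":[0,0,0]},{"gripper":45,"travel":[0,0,0],"twist":[0,0,0]},{"gripper":38,"travel":[0,0,0],"twist":[0,0,0]},{"gripper":35,"travel":[0,0,0],"twist":[0,0,0]},{"gripper":30,"travel":[0,0,0],"twist":[0,0,0]},{"gripper":30,"travel":[0,0,0],"twist":[0,0,0]},{"gripper":30,"travel":[0,0,0],"twist":[0,0,0]}]' 30
python3 -m crank '[{"gripper":30,"travel":[0,0,-15],"twist":[0,0,0]},{"gripper":30,"travel":[0,0,-30],"twist":[0,0,0]},{"gripper":30,"travel":[0,0,-40],"twist":[0,0,0]},{"gripper":30,"travel":[0,0,-30],"twist":[0,0,0]},{"gripper":30,"travel":[0,0,-10],"twist":[0,0,0]},{"gripper":30,"travel":[0,0,0],"twist":[0,0,0]},{"gripper":30,"travel":[0,0,0],"twist":[0,0,0]}]'
```

```text
time: 40.55
ee_pos: [0.3874, 0.2853, 0.0928]
tcp_rot: [179.9, -0.0, 115.7]
wrist_force: [-0.5, 0.9, 4.4]
opening: 0.0331
grasp_force: 29.5
time: 41.42
ee_pos: [0.3867, 0.2848, 0.2159]
tcp_rot: [-179.9, 0.0, 115.7]
wrist_force: [-0.1, -0.5, -0.6]
opening: 0.0331
grasp_force: 30.3
```

```bash
python3 -m crank '[{"gripper":30,"travel":[-13,6,0],"twist":[0,0,0]},{"gripper":30,"travel":[-30.6,13.7,0],"twist":[0,0,0]},{"gripper":30,"travel":[-30.6,13.7,0],"twist":[0,0,0]},{"gripper":30,"travel":[-30.6,13.7,0],"twist":[0,0,0]},{"gripper":30,"travel":[-30.6,13.7,0],"twist":[0,0,0]},{"gripper":30,"travel":[-30.6,13.7,0],"twist":[0,0,0]},{"gripper":30,"travel":[-30.6,13.7,0],"twist":[0,0,0]},{"gripper":30,"travel":[-30.6,13.7,0],"twist":[0,0,0]},{"gripper":30,"travel":[-30.6,13.7,0],"twist":[0,0,0]},{"gripper":30,"travel":[-30.6,13.7,0],"twist":[0,0,0]},{"gripper":30,"travel":[-30.6,13.7,0],"twist":[0,0,0]},{"gripper":30,"travel":[-13,6,0],"twist":[0,0,0]}]'
python3 -m crank '[{"gripper":30,"travel":[0,0,0],"twist":[0,0,0]},{"gripper":30,"travel":[0,0,0],"twist":[0,0,0]},{"gripper":30,"travel":[0,0,0],"twist":[0,0,0]}]'
```

```text
time: 42.92
ee_pos: [0.6664, 0.0485, 0.2157]
tcp_rot: [-179.9, -0.0, 115.6]
wrist_force: [-0.3, 0.3, -0.8]
opening: 0.0333
grasp_force: 30.3
time: 43.3
ee_pos: [0.6649, 0.0514, 0.2177]
tcp_rot: [180.0, 0.0, 115.8]
wrist_force: [-0.1, 0.3, -1.0]
opening: 0.0338
grasp_force: 30.3
```

```bash
python3 -m crank '[{"gripper":30,"travel":[-0.7,0.8,20],"twist":[0,0,0]},{"gripper":30,"travel":[0,0,30],"twist":[0,0,0]},{"gripper":30,"travel":[0,0,28],"twist":[0,0,0]},{"gripper":30,"travel":[0,0,15],"twist":[0,0,0]},{"gripper":30,"travel":[0,0,8],"twist":[0,0,0]},{"gripper":30,"travel":[0,0,5],"twist":[0,0,0]},{"gripper":30,"travel":[0,0,0],"twist":[0,0,0]},{"gripper":30,"travel":[0,0,0],"twist":[0,0,0]}]'
python3 -m crank '[{"gripper":30,"travel":[0,0,2],"twist":[0,0,0]},{"gripper":30,"travel":[0,0,0],"twist":[0,0,0]},{"gripper":30,"travel":[0,0,0],"twist":[0,0,0]}]'
python3 -m crank '[{"gripper":30,"travel":[0,0,2],"twist":[0,0,0]},{"gripper":30,"travel":[0,0,0],"twist":[0,0,0]},{"gripper":30,"travel":[0,0,0],"twist":[0,0,0]}]'
python3 -m crank '[{"gripper":30,"travel":[0,0,1.5],"twist":[0,0,0]},{"gripper":30,"travel":[0,0,0],"twist":[0,0,0]},{"gripper":30,"travel":[0,0,0],"twist":[0,0,0]}]'
```

```text
time: 44.3
ee_pos: [0.6668, 0.0504, 0.1121]
tcp_rot: [179.9, 0.0, 115.7]
wrist_force: [-0.2, 0.5, -1.0]
opening: 0.0333
grasp_force: 30.4
time: 44.68
ee_pos: [0.6665, 0.0504, 0.1093]
tcp_rot: [180.0, -0.0, 115.7]
wrist_force: [0.3, 0.8, -1.7]
opening: 0.0334
grasp_force: 30.4
time: 45.05
ee_pos: [0.6665, 0.0504, 0.1073]
tcp_rot: [-180.0, 0.0, 115.7]
wrist_force: [-0.6, -0.5, -0.9]
opening: 0.0332
grasp_force: 30.4
time: 45.42
ee_pos: [0.6665, 0.0504, 0.1058]
tcp_rot: [-180.0, -0.0, 115.7]
wrist_force: [-0.3, -0.5, -2.5]
opening: 0.0334
grasp_force: 30.4
```

```bash
python3 -m crank '[{"gripper":30,"travel":[0,0,1.5],"twist":[0,0,0]},{"gripper":30,"travel":[0,0,0],"twist":[0,0,0]},{"gripper":30,"travel":[0,0,0],"twist":[0,0,0]}]'
python3 -m crank '[{"gripper":30,"travel":[0,0,1],"twist":[0,0,0]},{"gripper":30,"travel":[0,0,0],"twist":[0,0,0]},{"gripper":30,"travel":[0,0,0],"twist":[0,0,0]}]'
```

```text
time: 45.8
ee_pos: [0.6665, 0.0504, 0.1043]
tcp_rot: [-180.0, 0.0, 115.7]
wrist_force: [1.1, 0.1, -1.4]
opening: 0.033
grasp_force: 30.4
time: 46.18
ee_pos: [0.6665, 0.0505, 0.1033]
tcp_rot: [-180.0, -0.0, 115.7]
wrist_force: [0.2, -0.3, -1.9]
opening: 0.0334
grasp_force: 30.4
```

```bash
python3 -m crank '[{"gripper":30,"travel":[0,0,1],"twist":[0,0,0]},{"gripper":30,"travel":[0,0,0],"twist":[0,0,0]},{"gripper":30,"travel":[0,0,0],"twist":[0,0,0]}]'
python3 -m crank '[{"gripper":30,"travel":[0,0,1],"twist":[0,0,0]},{"gripper":30,"travel":[0,0,0],"twist":[0,0,0]},{"gripper":30,"travel":[0,0,0],"twist":[0,0,0]}]'
python3 -m crank '[{"gripper":30,"travel":[0,0,0.7],"twist":[0,0,0]},{"gripper":30,"travel":[0,0,0],"twist":[0,0,0]},{"gripper":30,"travel":[0,0,0],"twist":[0,0,0]}]'
```

```text
time: 46.55
ee_pos: [0.6666, 0.0504, 0.1027]
tcp_rot: [180.0, 0.0, 115.7]
wrist_force: [-1.5, -0.3, 3.0]
opening: 0.0335
grasp_force: 30.8
time: 46.92
ee_pos: [0.6666, 0.0504, 0.1025]
tcp_rot: [179.9, 0.0, 115.7]
wrist_force: [-2.5, -0.5, 7.5]
opening: 0.0336
grasp_force: 31.3
time: 47.3
ee_pos: [0.6667, 0.0503, 0.1024]
tcp_rot: [179.9, 0.0, 115.7]
wrist_force: [-4.9, -0.2, 11.4]
opening: 0.0336
grasp_force: 31.6
```

```bash
python3 -m crank '[{"gripper":30,"travel":[0,0,-1.7],"twist":[0,0,0]},{"gripper":34,"travel":[0,0,0],"twist":[0,0,0]},{"gripper":35,"travel":[0,0,0],"twist":[0,0,0]},{"gripper":37,"travel":[0,0,0],"twist":[0,0,0]},{"gripper":40,"travel":[0,0,0],"twist":[0,0,0]},{"gripper":46,"travel":[0,0,0],"twist":[0,0,0]},{"gripper":60,"travel":[0,0,0],"twist":[0,0,0]},{"gripper":60,"travel":[0,0,-20],"twist":[0,0,0]},{"gripper":60,"travel":[0,0,-50],"twist":[0,0,0]},{"gripper":60,"travel":[0,0,-50],"twist":[0,0,0]},{"gripper":60,"travel":[0,0,-20],"twist":[0,0,0]},{"gripper":60,"travel":[0,0,0],"twist":[0,0,0]}]'
python3 - <<'E'
from h import *
import pickle
W=cal("wrist");w=bot.camera("wrist");cv2.imwrite("pics/w13.png",w[:,:,::-1]);S=cal("scene");s=bot.camera("scene");cv2.imwrite("pics/s13.png",s[:,:,::-1])
for n,p,R,H,z in(("A",(.6665,.0505),.0425,.14,.0145),("big",(.641,-.087),.0525,.163,.009)):
    pts=flask(R,H,z)
    for c,im,k,nm in((W,w,15,"w"),(S,s,6,"s")):
        x,y,ww,hh=cv2.boundingRect(np.int32(hull(proj(c,pts+np.array([*p,0])))));x0,y0=max(0,x-k),max(0,y-k)
        try:print(n,nm,fitclip(c,blob(im,(3,150,30),(18,255,255),(x0,y0,x+ww+k-x0,y+hh+k-y0)),pts,p))
        except Exception as e:print(n,nm,"fail")
E
```

```text
time: 48.8
ee_pos: [0.6671, 0.0505, 0.244]
tcp_rot: [179.8, 0.1, 115.7]
wrist_force: [0.2, 0.1, -1.3]
opening: 0.06
grasp_force: 0.0
A w (array([0.66544067, 0.05150276]), 6463.0, 6808.936634143698, (237, 143, 87, 100), (235, 141, 89, 103))
A s (array([0.67070203, 0.0511133 ]), 648.0, 766.0075108152814, (273, 224, 27, 34), (271, 222, 30, 37))
big w (array([ 0.63873808, -0.0633779 ]), 7682.0, 11288.522991520935, (150, 242, 101, 101), (152, 223, 108, 143))
big s (array([ 0.64539078, -0.08401343]), 947.0, 1068.6014834498055, (232, 195, 34, 42), (231, 194, 35, 44))
```

```bash
python3 -m crank '[{"gripper":60,"travel":[43.9,-10,0],"twist":[0,0,0]},{"gripper":60,"travel":[43.9,-10,0],"twist":[0,0,0]},{"gripper":60,"travel":[43.9,-10,0],"twist":[0,0,0]},{"gripper":60,"travel":[43.9,0,0],"twist":[0,0,0]},{"gripper":60,"travel":[43.9,9.5,0],"twist":[0,0,0]},{"gripper":60,"travel":[43.9,10,0],"twist":[0,0,0]},{"gripper":60,"travel":[43.9,15,0],"twist":[0,0,0]},{"gripper":60,"travel":[43.9,15,0],"twist":[0,0,0]},{"gripper":60,"travel":[0,0,25],"twist":[0,0,0]},{"gripper":60,"travel":[0,0,0],"twist":[0,0,0]},{"gripper":60,"travel":[0,0,0],"twist":[0,0,0]}]'
python3 - <<'E'
from h import *
W=cal("wrist");w=bot.camera("wrist");cv2.imwrite("pics/w14.png",w[:,:,::-1])
pts=flask(.0425,.14,.004);p=(.532,.3755);x,y,ww,hh=cv2.boundingRect(np.int32(hull(proj(W,pts+np.array([*p,0])))))
h=blob(w,(3,150,40),(18,255,255),(x-15,y-15,ww+30,hh+30),3);print(fitclip(W,h,pts,p),bot.get_obs()["ee_pos"])
E
```

```text
time: 50.28
ee_pos: [0.5315, 0.3746, 0.2172]
tcp_rot: [-179.9, 0.0, 115.7]
wrist_force: [-0.3, 0.2, 1.3]
opening: 0.0599
grasp_force: 0.0
(array([0.53219284, 0.37477592]), 7644.0, 7674.710966163082, (237, 146, 92, 110), (236, 145, 93, 111)) [0.53178334 0.37465957 0.21786581]
```

```bash
python3 -m crank '[{"gripper":60,"travel":[0,0,50],"twist":[0,0,0]},{"gripper":60,"travel":[0,0,40],"twist":[0,0,0]},{"gripper":60,"travel":[0,0,22],"twist":[0,0,0]},{"gripper":60,"travel":[0,0,12],"twist":[0,0,0]},{"gripper":60,"travel":[0,0,0],"twist":[0,0,0]},{"gripper":45,"travel":[0,0,0],"twist":[0,0,0]},{"gripper":38,"travel":[0,0,0],"twist":[0,0,0]},{"gripper":35,"travel":[0,0,0],"twist":[0,0,0]},{"gripper":30,"travel":[0,0,0],"twist":[0,0,0]},{"gripper":30,"travel":[0,0,0],"twist":[0,0,0]},{"gripper":30,"travel":[0,0,0],"twist":[0,0,0]}]' 30
python3 -m crank '[{"gripper":30,"travel":[0,0,-15],"twist":[0,0,0]},{"gripper":30,"travel":[0,0,-30],"twist":[0,0,0]},{"gripper":30,"travel":[0,0,-40],"twist":[0,0,0]},{"gripper":30,"travel":[0,0,-30],"twist":[0,0,0]},{"gripper":30,"travel":[0,0,-10],"twist":[0,0,0]},{"gripper":30,"travel":[0,0,0],"twist":[0,0,0]},{"gripper":30,"travel":[0,0,0],"twist":[0,0,0]}]'
```

```text
time: 51.7
ee_pos: [0.5317, 0.3754, 0.0939]
tcp_rot: [180.0, -0.0, 115.7]
wrist_force: [-2.4, -0.2, 5.3]
opening: 0.0335
grasp_force: 29.5
time: 52.58
ee_pos: [0.5313, 0.375, 0.2166]
tcp_rot: [-179.9, 0.0, 115.7]
wrist_force: [0.6, -0.0, -1.5]
opening: 0.0332
grasp_force: 30.3
```

```bash
python3 -m crank '[{"gripper":30,"travel":[-12,-3,0],"twist":[0,0,0]},{"gripper":30,"travel":[-24,-6,0],"twist":[0,0,0]},{"gripper":30,"travel":[-24,-6,0],"twist":[0,0,0]},{"gripper":30,"travel":[-24,-5,0],"twist":[0,0,0]},{"gripper":30,"travel":[-24,0,0],"twist":[0,0,0]},{"gripper":30,"travel":[-24,0,0],"twist":[0,0,0]},{"gripper":30,"travel":[-24,5,0],"twist":[0,0,0]},{"gripper":30,"travel":[-24,6,0],"twist":[0,0,0]},{"gripper":30,"travel":[-24,5,0],"twist":[0,0,0]},{"gripper":30,"travel":[-16,3,0],"twist":[0,0,0]},{"gripper":30,"travel":[-10,0,0],"twist":[0,0,0]}]'
python3 -m crank '[{"gripper":30,"travel":[0,0,0],"twist":[0,0,0]},{"gripper":30,"travel":[0,0,0],"twist":[0,0,0]},{"gripper":30,"travel":[0,0,0],"twist":[0,0,0]}]'
```

```text
time: 53.95
ee_pos: [0.6311, 0.1667, 0.218]
tcp_rot: [-180.0, -0.0, 115.7]
wrist_force: [0.5, -0.1, -1.2]
opening: 0.0335
grasp_force: 30.2
time: 54.32
ee_pos: [0.6303, 0.1683, 0.2185]
tcp_rot: [180.0, -0.0, 115.8]
wrist_force: [0.4, 0.9, -1.1]
opening: 0.0334
grasp_force: 30.2
```

```bash
python3 -m crank '[{"gripper":30,"travel":[-0.3,0,20],"twist":[0,0,0]},{"gripper":30,"travel":[0,0,30],"twist":[0,0,0]},{"gripper":30,"travel":[0,0,28],"twist":[0,0,0]},{"gripper":30,"travel":[0,0,15],"twist":[0,0,0]},{"gripper":30,"travel":[0,0,9],"twist":[0,0,0]},{"gripper":30,"travel":[0,0,5],"twist":[0,0,0]},{"gripper":30,"travel":[0,0,2],"twist":[0,0,0]},{"gripper":30,"travel":[0,0,0],"twist":[0,0,0]},{"gripper":30,"travel":[0,0,0],"twist":[0,0,0]}]'
python3 -m crank '[{"gripper":30,"travel":[0,0,2],"twist":[0,0,0]},{"gripper":30,"travel":[0,0,0],"twist":[0,0,0]},{"gripper":30,"travel":[0,0,0],"twist":[0,0,0]}]'
python3 -m crank '[{"gripper":30,"travel":[0,0,1],"twist":[0,0,0]},{"gripper":30,"travel":[0,0,0],"twist":[0,0,0]},{"gripper":30,"travel":[0,0,0],"twist":[0,0,0]}]'
python3 -m crank '[{"gripper":30,"travel":[0,0,1],"twist":[0,0,0]},{"gripper":30,"travel":[0,0,0],"twist":[0,0,0]},{"gripper":30,"travel":[0,0,0],"twist":[0,0,0]}]'
```

```text
time: 55.45
ee_pos: [0.6309, 0.1674, 0.1098]
tcp_rot: [180.0, 0.0, 115.7]
wrist_force: [0.4, -0.7, -0.8]
opening: 0.0333
grasp_force: 30.2
time: 55.82
ee_pos: [0.6306, 0.1674, 0.1073]
tcp_rot: [-180.0, -0.0, 115.7]
wrist_force: [0.1, -0.6, -1.1]
opening: 0.0333
grasp_force: 30.2
time: 56.2
ee_pos: [0.6306, 0.1674, 0.1063]
tcp_rot: [-180.0, -0.0, 115.7]
wrist_force: [0.4, -0.1, -1.6]
opening: 0.0331
grasp_force: 30.2
time: 56.58
ee_pos: [0.6306, 0.1674, 0.1053]
tcp_rot: [-180.0, 0.0, 115.7]
wrist_force: [1.2, 0.2, -1.0]
opening: 0.0332
grasp_force: 30.2
```

```bash
for i in 1; do python3 -m crank '[{"gripper":30,"travel":[0,0,1],"twist":[0,0,0]},{"gripper":30,"travel":[0,0,0],"twist":[0,0,0]},{"gripper":30,"travel":[0,0,0],"twist":[0,0,0]}]'; done
python3 -m crank '[{"gripper":30,"travel":[0,0,0.8],"twist":[0,0,0]},{"gripper":30,"travel":[0,0,0],"twist":[0,0,0]},{"gripper":30,"travel":[0,0,0],"twist":[0,0,0]}]'
```

```text
time: 56.95
ee_pos: [0.6307, 0.1674, 0.1043]
tcp_rot: [180.0, -0.0, 115.7]
wrist_force: [0.3, -0.3, -0.4]
opening: 0.0333
grasp_force: 30.2
time: 57.32
ee_pos: [0.6307, 0.1674, 0.1037]
tcp_rot: [180.0, 0.0, 115.7]
wrist_force: [-0.9, -0.1, 1.8]
opening: 0.0331
grasp_force: 30.4
```

```bash
python3 -m crank '[{"gripper":30,"travel":[0,0,0.3],"twist":[0,0,0]},{"gripper":34,"travel":[0,0,-0.5],"twist":[0,0,0]},{"gripper":35,"travel":[0,0,0],"twist":[0,0,0]},{"gripper":37,"travel":[0,0,0],"twist":[0,0,0]},{"gripper":40,"travel":[0,0,0],"twist":[0,0,0]},{"gripper":46,"travel":[0,0,0],"twist":[0,0,0]},{"gripper":60,"travel":[0,0,0],"twist":[0,0,0]},{"gripper":60,"travel":[0,0,-20],"twist":[0,0,0]},{"gripper":60,"travel":[0,0,-50],"twist":[0,0,0]},{"gripper":60,"travel":[0,0,-50],"twist":[0,0,0]},{"gripper":60,"travel":[0,0,-50],"twist":[0,0,0]},{"gripper":60,"travel":[0,0,0],"twist":[0,0,0]}]'
python3 -m crank '[{"gripper":60,"travel":[40,-40,0],"twist":[0,0,0]},{"gripper":60,"travel":[40,-40,0],"twist":[0,0,0]},{"gripper":60,"travel":[20,-40,0],"twist":[0,0,0]},{"gripper":60,"travel":[0,-40,0],"twist":[0,0,0]},{"gripper":60,"travel":[0,0,0],"twist":[0,0,0]},{"gripper":60,"travel":[0,0,0],"twist":[0,0,0]}]'
python3 - <<'E'
from h import *
s=bot.camera("scene")[:,:,::-1];d=bot.camera("side")[:,:,::-1]
a=cv2.resize(s[130:320,90:450],None,fx=1.5,fy=1.5);b=cv2.resize(d[130:330,150:420],None,fx=1.5,fy=1.5)
H=max(a.shape[1],b.shape[1]);f2=lambda i:cv2.copyMakeBorder(i,0,0,0,H-i.shape[1],cv2.BORDER_CONSTANT)
cv2.imwrite("pics/fin.png",np.vstack([f2(a),f2(b)]))
E
```

```text
time: 58.82
ee_pos: [0.6317, 0.1676, 0.2786]
tcp_rot: [179.6, 0.1, 115.7]
wrist_force: [-0.3, 0.2, 0.2]
opening: 0.0598
grasp_force: 0.0
time: 59.58
ee_pos: [0.4434, 0.1881, 0.2733]
tcp_rot: [180.0, 0.0, 115.7]
wrist_force: [0.2, -0.1, -0.3]
opening: 0.06
grasp_force: 0.0
```

View pics/fin.png

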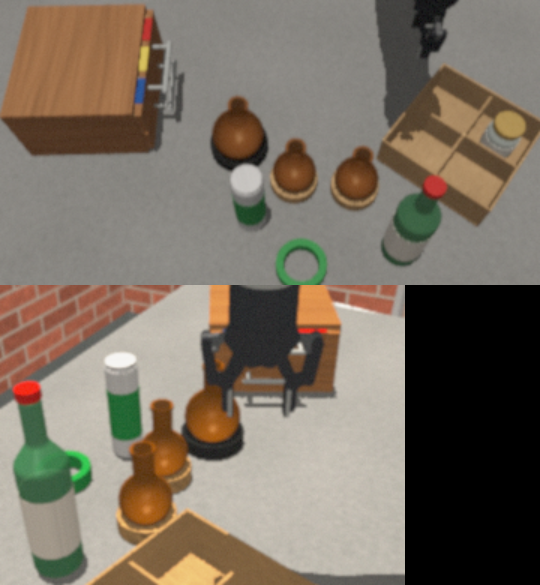

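Run:
```python
from h import *
s=bot.camera("scene");o=cv2.imread("pics/scene0.png")[:,:,::-1].copy();S=cal("scene")
d=[]
for im in(o,s): d.append((cen(blob(im,(105,100,50),(125,255,255),(170,175,30,30))),cen(blob(im,(22,100,100),(35,255,255),(170,155,30,30)))))
print(d)
for n,p,R,H,z in(("a",(.6665,.0505),.0425,.14,.0145),("b",(.6307,.1674),.0425,.14,.0145),("big",(.641,-.087),.0525,.163,.009)):
    pts=flask(R,H,z)+np.array([*p,0]);x,y,w,h=cv2.boundingRect(np.int32(hull(proj(S,pts))))
    print(n,(x,y,w,h),cv2.boundingRect(blob(s,(3,120,25),(18,255,255),(x-5,y-5,w+10,h+10))))
```

```text
[(array([182.99033816, 190.06038647]), array([185.49215686, 168.59019608])), (array([182.98081535, 190.00479616]), array([185.56920078, 168.65302144]))]
a (272, 221, 29, 37) (272, 223, 28, 37)
b (313, 225, 30, 38) (313, 228, 29, 36)
big (231, 193, 35, 43) (232, 195, 34, 42)
```

Labels are back at their shut pixels (within 0.1 px), and all three flask outlines match the upright seated model.

```bash
python3 -c "
from workcell import bot
print(bot.job_done())"
```

```text
the job is handed in; nothing more can be done
None
```

I put the refractometer and pH pen in their blue and yellow compartments (no thermometer was there), shut the drawer, and seated all three flasks upright in rings of their own size; the job is handed in and its verdict was not shown.

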